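# Set out the wheel-making kit at a school workshop bench

## Robot

A 7-joint arm with a two-finger parallel gripper is mounted at the origin on the work surface. World frame = base frame: x ahead of the robot, y to its left, z up, the work surface at z = 0. Lengths are in m, angles in rad, forces in N, time in s.
With the tool pointing down it reaches from about 0.425 to 0.95 m from the base axis. Payload 16.7 kg.
Tool frame: the origin (TCP) lies on the centre line of the jaws, within the pads' length; the fingertips stand 17 mm ahead of it and the grasp point (between the pads) lies 2 mm behind it; z points along the fingers, x is the direction in which the jaws open and shut, and the axes are right-handed (so a half turn about z gives the same grasp; the last joint's range is limited). The gripper opens to 94 mm and grips with 3 to 60 N. Pads are 16 mm wide; open, the fingers measure 119 mm over their backs; the gripper's body (75 mm by 177 mm) begins 78 mm behind the grasp point.
Start: joints at [-1.413, 0.426, 0.074, 1.606, -0.034, 1.111, -0.067], TCP at [0.205, 0.643, 0.222] pointing down, gripper open.
Joint ranges: [-2.85, 2.85], [-0.5, 2.14], [-1.23, 1.37], [0.21, 2.46], [-1.02, 4.16], [0.16, 2.05], [-2.73, 2.73]. Speed limits (rad/s): [1.89, 1.89, 2.39, 2.39, 3.01, 3.01, 3.01].

## Interface

Orientations are given as [roll, pitch, yaw] about the fixed x, y, z axes, in that order (R = Rz(yaw) Ry(pitch) Rx(roll)).
In Python, from cell import bot, eyes, ticket gives the robot as it stands.
- The arm moves only by the tool move_arm, never from a script. Its argument "rows" is a list of rows, each an object with "travel": the shift along the world's x, y, z in mm, a list of three; "twist": the turn, a rotation vector about the world's x, y, z in rad, a list of three; "hand": the opening, from -1 (shut) to 1 (fully open). A call has 1 to 20 rows; each row is the pose to reach, as a shift and turn from the pose measured when the call began; what a row does not reach only later rows make up. A row lasts 1/12 s, in which the tool goes at most 41.7 mm and 7.16 degrees, less where a joint would pass 70% of its speed; a pose out of reach is approached as far as the arm can. A call with a gripper value outside its range is refused whole. The fingers move at their own pace and stop on an object; "grip_force" is the grip in N (left out, the last holds). Time passes only in rows, so rows that repeat a pose let the fingers close. It gives the time, the measured TCP pose, the force and the opening at its end, in the units of the state.
- bot.sense(): the state, without advancing time (a new reading comes with each control period).
- eyes.grab_frame(name): name is "scene" or "top" or "wrist"; returns a dict with "color" (384x512x3 uint8, blue, green, red), "mtx" (3x3 intrinsics, pixels), "xyz" and "orientation" of the camera in the world. Camera axes: x right, y down, z forward; pixel columns grow to the right and rows downward; lengths in m; the calibration is good to about 2 mm. A picture is of the moment at which its call begins. There is no depth.
- ticket.job_done(): hands the job in, once; it reports no verdict.
The state is a dict: "clock": time; "joints": joint angles; "qd": joint speeds; "joint_torque": joint torques, N m; "ee_pos": TCP position; "tcp_rot": TCP orientation; "force": force on the tool from outside, world axes, zero at the start; "moment": the same for the moment, N m; "finger_gap": opening from 0.0 (shut) to 1.0 (fully open).
Only numpy, scipy, OpenCV 4.12 (cv2) and the standard library are available. Lean on these libraries where they do the work, as an engineer would, in place of code of your own. Each camera call takes 0.05 s, during which the arm holds its last target.

## Task

Set out this bench for the next pupil: drop the orange ring and then the steel ring flat into the green tube, so that the steel one lies on the orange one; stand the yellow-capped glue jar on the dark strip midway between its two red pegs; stand the blue tin centred in front of the orange vise (on the robot's side, square to the jaws), leaving 20 mm of clear bench between the tin and the vise's handle bar; and lay the toy wheel flat and centred on top of the tin. Leave the red-capped jar and the tape measure where they are, and let go of everything.

Things in the scene. Friction and masses are not known exactly. Their poses are not given: they have to be found in the camera images.
- ring_orange: Orange plastic flat ring, 44 mm outside diameter, 22 mm hole, 12 mm thick, lying flat. Origin: centre of its underside, z up.
- ring_steel: Bare steel flat ring, 44 mm outside diameter, 22 mm hole, 12 mm thick, lying flat. Origin: centre of its underside, z up.
- jar_yellow: Glue jar with yellow cap: white round jar, 40 mm diameter, 56 mm tall with its cap, standing. Origin: centre of its underside, z up.
- jar_red: Jar with red cap, otherwise the same as the yellow-capped one (40 mm diameter, 56 mm tall). A bystander: stays where it is. Origin: centre of its underside.
- tin: Round blue screw tin, closed, with a flat silvery top disc: 56 mm diameter, 40 mm tall, standing. Origin: centre of its underside, z up.
- wheel: Toy-car wheel: disc with black rubber tyre and wooden face, 56 mm diameter, 18 mm thick, lying flat, wooden face up. Origin: centre of its underside, z up.
- tape: Black pocket tape measure with a yellow disc on top, 52 x 48 mm, 28 mm tall. A bystander: stays where it is. Origin: centre of its underside.
- vise: Small orange bench vise, fixed to the bench. Origin: on the bench in the middle of its length; its own x points to its back, y along the jaws, z up. It spans x from -55 mm to +55 mm, jaws 70 mm wide (y), 73 mm tall. Its front is at -x, towards the robot (turned up to 0.2 rad): there a steel handle bar, 90 mm long along y at 50 mm height, is the foremost part, its front edge at x = -55 mm.
- tube: Green upright spacer tube, open at the top, fixed on a grey 80 x 80 x 6 mm base plate. Inside diameter 48 mm, inner floor 6 mm above the bench; the rim is 42 mm above the bench, and the top 8 mm of the bore flare out to about 60 mm as a funnel (70 mm outside). Origin: on its axis, at bench height, z up.
- pegs: Dark wooden strip fixed on the bench, 150 mm long (its y) by 50 mm wide (its x), 12 mm thick, with two red round pegs of 18 mm diameter rising to 38 mm above the bench at y = +60 and -60 mm. Origin: midway between the pegs, at bench height, under the strip; z up.
Not all that is in view belongs to the job. There is more than one size of the wheel; the one meant has the size given above.

How it is judged:
By the outcome, as a careful person would: the job done as asked, in the order asked, and still so for the second after the job is handed in, with the robot touching nothing.
It also fails if it takes over 112 s, if anything falls off the work surface, if the arm or the gripper's body presses on something with over 40 N, if the wrist force passes 120 N, or if a joint passes its speed limit or range.

## Working session

There is one attempt and no reset: what is moved stays moved. The work goes in short steps, Python scripts to look and compute and a tool call to move; the robot and the scene stay as the last step left them, time stands still between calls to the robot, and variables do not carry over. Pictures are saved under pics/ and viewed, and the job is handed in when it is done.

Besides the shell and the picture viewer there is one more tool, called after ">>>" in YAML: its name, and indented under it one key for each argument. move_arm: Moves the arm, as the interface text tells. Its arguments: {"type":"object","properties":{"rows":{"type":"array","items":{"type":"object","properties":{"travel":{"type":"array","items":{"type":"number"}},"twist":{"type":"array","items":{"type":"number"}},"hand":{"type":"number"}}}},"grip_force":{"type":"number"}},"required":["rows"]}

```bash
ls; mkdir -p pics; python3 - <<'E'
from cell import bot, eyes
import cv2
print(bot.sense())
for n in("scene","top","wrist"):
    f=eyes.grab_frame(n); cv2.imwrite(f"pics/{n}0.png",f["color"]); print(n,f["mtx"],f["xyz"],f["orientation"])
E
```

```text
pics
{'clock': 0.0, 'joints': array([-1.41249736,  0.42677902,  0.07383382,  1.60660831, -0.03409697,
        1.11077097, -0.06714149]), 'qd': array([-0.00096547, -0.00093756, -0.0011359 ,  0.00108329, -0.00058078,
        0.00168917, -0.00161061]), 'joint_torque': array([ 9.81715020e-04, -9.35789537e+01,  3.66814882e+00, -4.54200447e+01,
       -4.86502144e-02,  2.01509072e-02,  1.12560999e-04]), 'ee_pos': array([0.20439294, 0.64287703, 0.22174314]), 'tcp_rot': array([3.14149650e+00, 1.30310907e-03, 1.26294098e+00]), 'force': array([0.24144881, 0.50213242, 0.68937501]), 'moment': array([-0.02477934, -0.00221227,  0.0042561 ]), 'finger_gap': 1.00335215630002}
scene [[378.28768542   0.         252.72646158]
 [  0.         378.28768542 193.32648436]
 [  0.           0.           1.        ]] [1.21732872 0.25595744 0.59999317] [-2.25084079e+00  2.01640189e-03  1.94808631e+00]
top [[404.07506871   0.         256.54640484]
 [  0.         404.07506871 193.14015737]
 [  0.           0.           1.        ]] [0.44721989 0.01795302 0.90842528] [-3.02602356 -0.00869347 -1.54368932]
wrist [[283.2857361    0.         259.93442507]
 [  0.         283.2857361  196.70818153]
 [  0.           0.           1.        ]] [0.12894078 0.66839163 0.38430289] [2.86603668e+00 8.76079407e-04 1.26398222e+00]
```

View pics/scene0.png

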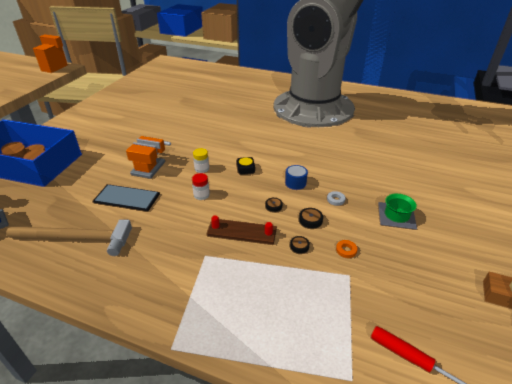

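View pics/top0.png

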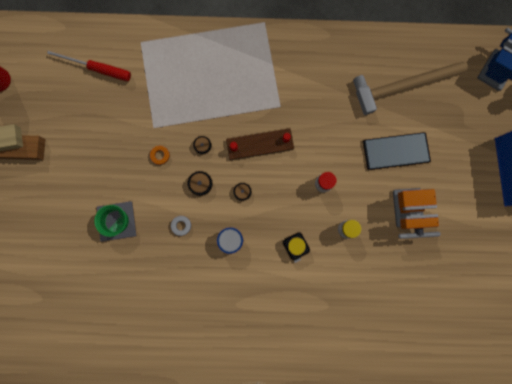

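View pics/wrist0.png

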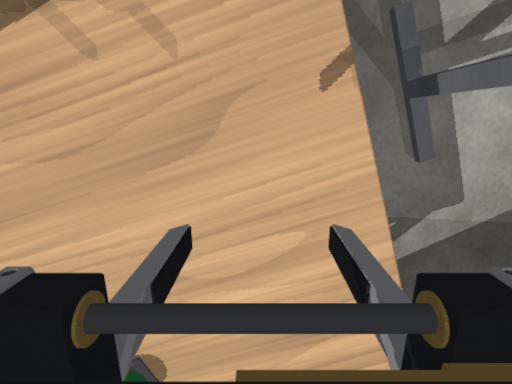

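```bash
cat > h.py <<'E'
import numpy as np, cv2
from scipy.spatial.transform import Rotation as Ro
from cell import bot, eyes
def grab(n,save=None):
    f=eyes.grab_frame(n); 
    f["R"]=Ro.from_euler('xyz',f["orientation"]).as_matrix()
    if save: cv2.imwrite(f"pics/{save}.png",f["color"])
    return f
def ray(f,uv,z):
    d=f["R"]@np.linalg.inv(f["mtx"])@np.array([uv[0],uv[1],1.]); c=np.array(f["xyz"])
    return (c+d*(z-c[2])/d[2])
def proj(f,p):
    q=f["mtx"]@f["R"].T@(np.array(p)-np.array(f["xyz"])); return q[:2]/q[2]
def mask(f,lo,hi): return cv2.inRange(cv2.cvtColor(f["color"],cv2.COLOR_BGR2HSV),np.array(lo),np.array(hi))
def blobs(m,amin=20,roi=None):
    if roi is not None:
        k=np.zeros_like(m);x0,y0,x1,y1=roi;k[y0:y1,x0:x1]=255;m=m&k
    out=[]
    for c in cv2.findContours(m,cv2.RETR_EXTERNAL,cv2.CHAIN_APPROX_NONE)[0]:
        a=cv2.contourArea(c)
        if a>=amin: out.append((a,cv2.minEnclosingCircle(c),cv2.fitEllipse(c) if len(c)>5 else None,cv2.minAreaRect(c),c))
    return sorted(out,key=lambda t:-t[0])
E
python3 - <<'E'
from h import *
f=grab("top")
im=cv2.resize(f["color"][110:260,80:280],None,fx=4,fy=4,interpolation=cv2.INTER_CUBIC);cv2.imwrite("pics/topL.png",im)
im=cv2.resize(f["color"][140:290,290:450],None,fx=4,fy=4,interpolation=cv2.INTER_CUBIC);cv2.imwrite("pics/topR.png",im)
for n,lo,hi in(("orange",(5,150,120),(18,255,255)),("yellow",(24,150,120),(34,255,255)),("red",(0,180,80),(4,255,255)),("blue",(100,120,60),(125,255,255)),("green",(45,120,50),(85,255,255)),("dark",(0,0,0),(180,255,50)),("gray",(0,0,80),(180,50,255))):
    for b in blobs(mask(f,lo,hi),40): print(n,b[0],np.round(b[1][0],1),round(b[1][1],1), np.round(ray(f,b[1][0],0.),3)[:2])
E
```

```text
orange 450.0 [419.5 197.5] 17.4 [ 0.553 -0.357]
orange 246.5 [159.1 153.9] 9.4 [0.637 0.238]
orange 232.0 [422.2 221.5] 16.2 [ 0.499 -0.362]
yellow 216.5 [351.8 228.3] 8.8 [ 0.479 -0.203]
yellow 180.0 [296.2 246. ] 8.1 [ 0.437 -0.079]
red 293.5 [108.5  69.5] 22.2 [0.834 0.367]
red 199.5 [326.9 180.1] 8.4 [ 0.587 -0.146]
red 82.0 [ 4.  75.5] 8.5 [0.812 0.608]
blue 182.0 [506.5  59. ] 11.0 [ 0.889 -0.57 ]
green 775.0 [110.8 220.4] 16.8 [0.482 0.337]
dark 4335.0 [386.7  11.5] 124.8 [ 0.999 -0.287]
dark 1296.0 [68.5  4. ] 68.6 [0.994 0.473]
dark 639.5 [495.9  69.4] 19.8 [ 0.863 -0.544]
dark 429.0 [199.3 183.5] 12.3 [0.571 0.143]
dark 178.0 [157.5   7. ] 13.5 [0.993 0.261]
dark 133.0 [295.7 245.9] 13.6 [ 0.437 -0.078]
dark 71.0 [114. 213.] 7.3 [0.499 0.331]
dark 53.0 [375.5 153.5] 17.7 [ 0.652 -0.258]
dark 43.5 [505.7  40.6] 8.3 [ 0.935 -0.57 ]
gray 10752.5 [209.6  75.5] 75.9 [0.827 0.13 ]
gray 1547.0 [397.  150.5] 32.4 [ 0.661 -0.307]
gray 328.0 [229.5 240.1] 10.7 [0.446 0.07 ]
gray 313.0 [366.4  92.8] 18.9 [ 0.796 -0.237]
gray 294.5 [180.5 225.5] 10.1 [0.475 0.181]
gray 69.5 [421.5 216. ] 15.5 [ 0.511 -0.361]
gray 58.0 [409.  235.5] 9.1 [ 0.467 -0.332]
gray 56.0 [430. 234.] 9.2 [ 0.471 -0.379]
gray 44.0 [66.5 57. ] 19.4 [0.862 0.467]
```

View pics/topL.png

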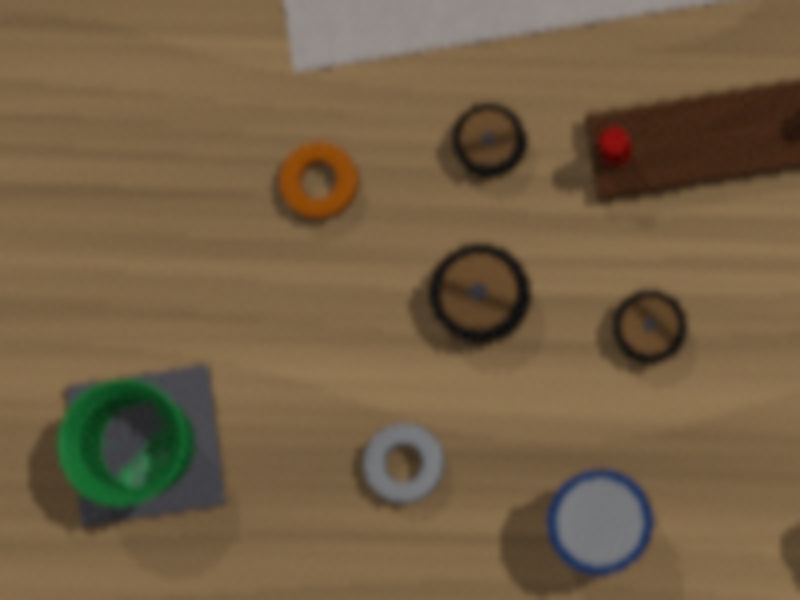

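View pics/topR.png

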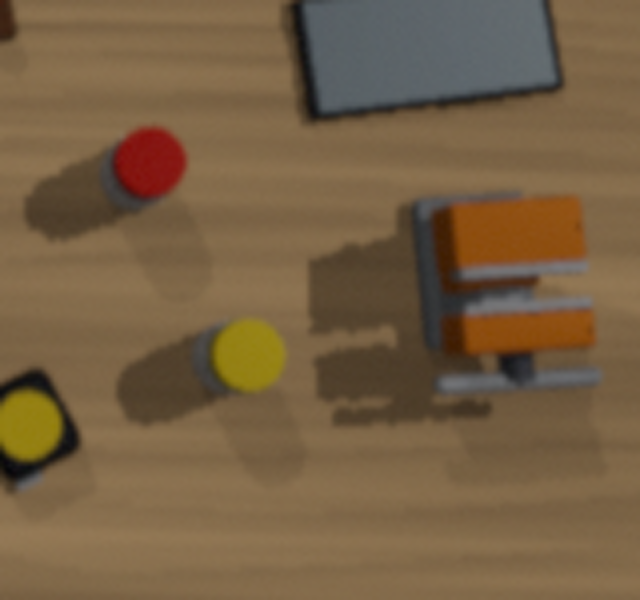

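Wheel candidates (top image): (200,183) r≈12.3 px → 56 mm across; (202,145) and (242,191) r≈9 px → about 40 mm. The enlarged crop confirms that (200,183) is the only big one, so that's the wheel meant. In the top view, the orange ring is at (159,154), steel ring (180,226), tin (230,240), yellow jar (352,228), vise bar around (420,235), and tube (111,220).

Next I'll move over the orange ring.

>>> move_arm:
  rows:
    - {"travel": [432, -405, -20], "twist": [0, 0, -0.9], "hand": 1}
    - {"travel": [432, -405, -20], "twist": [0, 0, -0.9], "hand": 1}
    - {"travel": [432, -405, -20], "twist": [0, 0, -0.9], "hand": 1}
    - {"travel": [432, -405, -20], "twist": [0, 0, -0.9], "hand": 1}
    - {"travel": [432, -405, -20], "twist": [0, 0, -0.9], "hand": 1}
    - {"travel": [432, -405, -20], "twist": [0, 0, -0.9], "hand": 1}
    - {"travel": [432, -405, -20], "twist": [0, 0, -0.9], "hand": 1}
    - {"travel": [432, -405, -20], "twist": [0, 0, -0.9], "hand": 1}
    - {"travel": [432, -405, -20], "twist": [0, 0, -0.9], "hand": 1}
    - {"travel": [432, -405, -20], "twist": [0, 0, -0.9], "hand": 1}
    - {"travel": [432, -405, -20], "twist": [0, 0, -0.9], "hand": 1}
    - {"travel": [432, -405, -20], "twist": [0, 0, -0.9], "hand": 1}
    - {"travel": [432, -405, -20], "twist": [0, 0, -0.9], "hand": 1}
    - {"travel": [432, -405, -20], "twist": [0, 0, -0.9], "hand": 1}
    - {"travel": [432, -405, -20], "twist": [0, 0, -0.9], "hand": 1}
    - {"travel": [432, -405, -20], "twist": [0, 0, -0.9], "hand": 1}
    - {"travel": [432, -405, -20], "twist": [0, 0, -0.9], "hand": 1}
    - {"travel": [432, -405, -20], "twist": [0, 0, -0.9], "hand": 1}

```text
clock: 1.7
ee_pos: [0.6357, 0.2391, 0.2019]
tcp_rot: [-3.141, 0.001, 0.364]
force: [-0.2, -0.0, -0.0]
finger_gap: 1.0
```

```bash
python3 - <<'E'
from h import *
f=grab("wrist","w1")
s=bot.sense();print(s["clock"],s["ee_pos"],s["tcp_rot"],s["joints"],s["force"])
for b in blobs(mask(f,(5,150,100),(18,255,255)),100): print(b[0],b[1],b[2],ray(f,b[2][0],.012),ray(f,b[2][0],.009),proj(f,s["ee_pos"]))
E
```

```text
1.75 [0.63558466 0.23946768 0.20197781] [-3.14097671e+00  1.05340468e-03  3.64772870e-01] [-0.74878615  0.47505682  0.41002616  1.63139857 -0.20898942  1.07969933
  0.08470856] [-0.20398578  0.24546141  0.59547903]
853.5 ((257.30487060546875, 182.1219482421875), 17.136152267456055) ((257.3825988769531, 182.25100708007812), (32.74169158935547, 33.278953552246094), 44.09824752807617) [0.63293364 0.23830995 0.012     ] [0.63314921 0.23766219 0.009     ] [259.13145696 249.18115754]
```

View pics/w1.png

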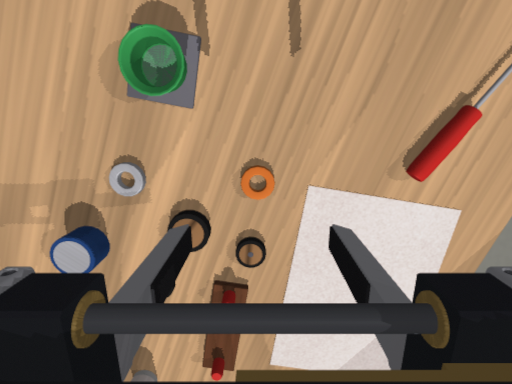

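The wrist view shows the orange ring at (257,182), free between the fingers. I'll descend and grip its upper half.

>>> move_arm:
  rows:
    - {"travel": [-2.5, -1, -80], "twist": [0, 0, 0], "hand": 1}
    - {"travel": [-2.5, -1, -140], "twist": [0, 0, 0], "hand": 1}
    - {"travel": [-2.5, -1, -165], "twist": [0, 0, 0], "hand": 1}
    - {"travel": [-2.5, -1, -180], "twist": [0, 0, 0], "hand": 1}
    - {"travel": [-2.5, -1, -180], "twist": [0, 0, 0], "hand": 1}
    - {"travel": [-2.5, -1, -180], "twist": [0, 0, 0], "hand": -1}
    - {"travel": [-2.5, -1, -180], "twist": [0, 0, 0], "hand": -1}
    - {"travel": [-2.5, -1, -180], "twist": [0, 0, 0], "hand": -1}
    - {"travel": [-2.5, -1, -180], "twist": [0, 0, 0], "hand": -1}
    - {"travel": [-2.5, -1, -180], "twist": [0, 0, 0], "hand": -1}
    - {"travel": [-2.5, -1, -180], "twist": [0, 0, 0], "hand": -1}
    - {"travel": [-2.5, -1, -180], "twist": [0, 0, 0], "hand": -1}
    - {"travel": [-2.5, -1, -180], "twist": [0, 0, 0], "hand": -1}
  grip_force: 20

```text
clock: 2.83
ee_pos: [0.6331, 0.2386, 0.0222]
tcp_rot: [-3.141, 0.001, 0.365]
force: [0.6, 0.1, 1.8]
finger_gap: 0.472
```

```bash
python3 - <<'E'
from h import *
s=bot.sense();print(s["clock"],s["ee_pos"],s["tcp_rot"],s["finger_gap"])
f=grab("top")
m=mask(f,(45,120,40),(85,255,255))
b=blobs(m,100)[0];print("green",b[2],ray(f,b[1][0],.042),ray(f,b[2][0],.042))
# wheel, ring, tin at top heights
for n,uv,z in(("wheel",(199.3,183.5),.018),("steel",(180.5,225.5),.012),("tin",(229.5,240.1),.04),("jarY",(351.8,228.3),.056),("orange",(159.1,153.9),.012)):print(n,ray(f,uv,z))
# base plate
g=mask(f,(0,0,40),(180,80,140))
E
```

```text
2.8333 [0.63310156 0.23856692 0.02221495] [-3.14089599e+00  8.56044914e-04  3.64903787e-01] 0.4715300338043059
green ((114.46114349365234, 220.8264923095703), (23.919485092163086, 27.526309967041016), 21.950990676879883) [0.4798705  0.32048622 0.042     ] [0.4799527  0.31480103 0.042     ]
wheel [0.56874129 0.14075099 0.018     ]
steel [0.47479112 0.17897937 0.012     ]
tin [0.44574972 0.06809144 0.04      ]
jarY [ 0.47743739 -0.18941071  0.056     ]
orange [0.63429678 0.23497203 0.012     ]
```

>>> move_arm:
  rows:
    - {"travel": [0, 0, 40], "twist": [0, 0, 0], "hand": -1}
    - {"travel": [0, 0, 80], "twist": [0, 0, 0], "hand": -1}
    - {"travel": [-40, 20, 110], "twist": [0, 0, 0.05], "hand": -1}
    - {"travel": [-75, 40, 110], "twist": [0, 0, 0.1], "hand": -1}
    - {"travel": [-110, 60, 110], "twist": [0, 0, 0.2], "hand": -1}
    - {"travel": [-153, 82, 110], "twist": [0, 0, 0.22], "hand": -1}
    - {"travel": [-153, 82, 110], "twist": [0, 0, 0.22], "hand": -1}
    - {"travel": [-153, 82, 110], "twist": [0, 0, 0.22], "hand": -1}
    - {"travel": [-153, 82, 110], "twist": [0, 0, 0.22], "hand": -1}

```text
clock: 3.63
ee_pos: [0.4796, 0.3212, 0.1325]
tcp_rot: [-3.141, 0.0, 0.586]
force: [0.8, -0.4, -0.7]
finger_gap: 0.455
```

```bash
python3 - <<'E'
from h import *
f=grab("wrist","w2")
s=bot.sense();print(s["clock"],s["ee_pos"],s["tcp_rot"],s["finger_gap"])
for n,lo,hi in(("g",(45,120,40),(85,255,255)),("o",(5,150,100),(18,255,255))):
  for b in blobs(mask(f,lo,hi),100): print(n,b[0],b[1],b[2],ray(f,b[1][0],.042),proj(f,s["ee_pos"]-[0,0,.017]))
E
```

```text
3.6833 [0.48061665 0.32039678 0.13243432] [-3.14111076e+00  3.15499911e-04  5.84758903e-01] 0.45623082852588986
g 1880.5 ((263.5, 201.2142791748047), 36.22572326660156) ((264.1374206542969, 194.6964874267578), (50.889095306396484, 72.14525604248047), 96.97235870361328) [0.480523   0.32724383 0.042     ] [259.37036175 239.75940597]
o 3089.5 ((259.9140930175781, 241.5843048095703), 32.388423919677734) ((259.8910827636719, 241.47384643554688), (61.983455657958984, 63.530303955078125), 84.39590454101562) [0.5004144  0.29133713 0.042     ] [259.37036175 239.75940597]
```

View pics/w2.png

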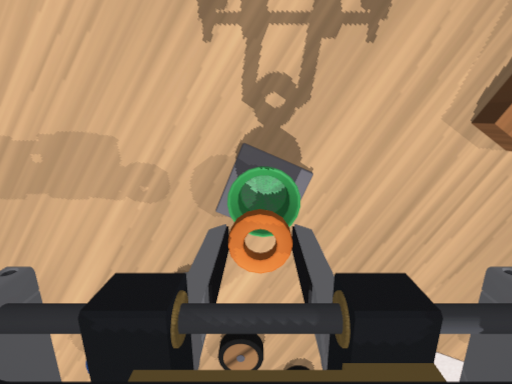

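```bash
cat >> h.py <<'E'
from scipy.optimize import least_squares
def fitc(P,r=None):
    P=np.array(P)[:,:2]; c0=P.mean(0)
    if r is None:
        s=least_squares(lambda p:np.hypot(*(P-p[:2]).T)-p[2],[*c0,.03],loss='soft_l1',f_scale=.001)
    else: s=least_squares(lambda p:np.hypot(*(P-p[:2]).T)-r,c0,loss='soft_l1',f_scale=.001)
    return s.x, np.sqrt(np.mean(s.fun**2))
E
python3 - <<'E'
from h import *
for n in("wrist","top"):
    f=grab(n); b=blobs(mask(f,(45,100,30),(85,255,255)),100)[0]
    h=cv2.convexHull(b[4])[:,0].astype(float)
    # densify by contour points on the hull
    c=b[4][:,0].astype(float)
    d=np.array([abs(cv2.pointPolygonTest(cv2.convexHull(b[4]),tuple(p),True)) for p in c])
    k=c[d<1.2]
    if n=="wrist": k=k[k[:,1]<210]
    P=[ray(f,p,.042) for p in k]
    print(n,len(k),fitc(P),fitc(P,.035))
    # base plate
    im=f["color"]
    if n=="top": cv2.imwrite("pics/tube_top.png",cv2.resize(im[190:255,80:150],None,fx=8,fy=8,interpolation=cv2.INTER_NEAREST))
    else: cv2.imwrite("pics/tube_w.png",cv2.resize(im[130:280,190:340],None,fx=4,fy=4,interpolation=cv2.INTER_NEAREST))
E
```

```text
wrist 121 (array([0.4809135 , 0.32659516, 0.03357329]), np.float64(0.00027019542978590905)) (array([0.4818907 , 0.32513876]), np.float64(0.000875192292543617))
top 60 (array([0.48104774, 0.32095964, 0.03286842]), np.float64(0.0015197120164014417)) (array([0.48064727, 0.32320469]), np.float64(0.0024323088410724805))
```

View pics/tube_w.png

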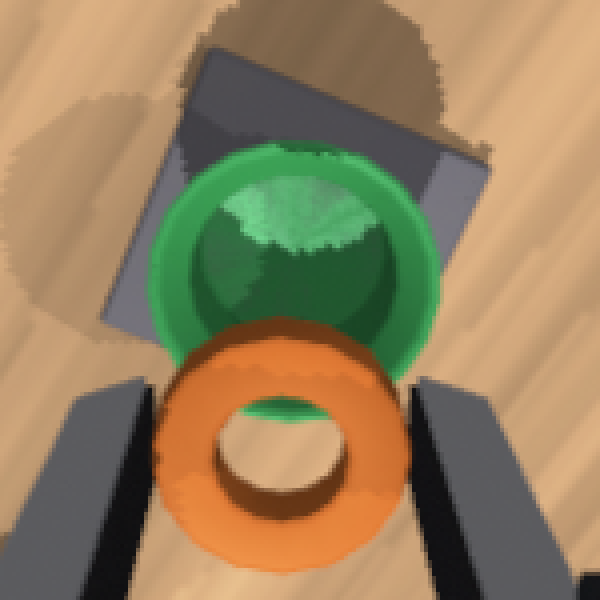

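```bash
python3 - <<'E'
from h import *
f=grab("wrist");s=bot.sense();print(s["ee_pos"],s["clock"])
b=blobs(mask(f,(5,150,100),(18,255,255)),100)[0]
c=b[4][:,0]; k=c[c[:,1]>245]
z=s["ee_pos"][2]-.0105
print(fitc([ray(f,p,z) for p in k],.022),fitc([ray(f,p,z) for p in k]))
E
```

```text
[0.48121192 0.31958204 0.13207691] 3.8333
(array([0.48196337, 0.31989387]), np.float64(0.00040883977822631204)) (array([0.48256207, 0.31898733, 0.02113306]), np.float64(0.00022446457110878904))
```

>>> move_arm:
  rows:
    - {"travel": [0, 5, -25], "twist": [0, 0, 0], "hand": -1}
    - {"travel": [0, 5, -50], "twist": [0, 0, 0], "hand": -1}
    - {"travel": [0, 5, -65], "twist": [0, 0, 0], "hand": -1}
    - {"travel": [0, 5, -71], "twist": [0, 0, 0], "hand": -1}
    - {"travel": [0, 5, -71], "twist": [0, 0, 0], "hand": -1}
    - {"travel": [0, 5, -71], "twist": [0, 0, 0], "hand": -1}
    - {"travel": [0, 5, -71], "twist": [0, 0, 0], "hand": 0.3}
    - {"travel": [0, 5, -71], "twist": [0, 0, 0], "hand": 0.5}
    - {"travel": [0, 5, -71], "twist": [0, 0, 0], "hand": 1}
    - {"travel": [0, 5, -71], "twist": [0, 0, 0], "hand": 1}
    - {"travel": [0, 5, -30], "twist": [0, 0, 0], "hand": 1}
    - {"travel": [0, 5, 20], "twist": [0, 0, 0], "hand": 1}
    - {"travel": [0, 5, 40], "twist": [0, 0, 0], "hand": 1}
    - {"travel": [0, 5, 40], "twist": [0, 0, 0], "hand": 1}

```text
clock: 5.0
ee_pos: [0.4836, 0.3262, 0.1783]
tcp_rot: [-3.14, -0.007, 0.582]
force: [0.1, 0.4, -0.0]
finger_gap: 0.98
```

```bash
python3 - <<'E'
from h import *
f=grab("wrist");s=bot.sense();print(s["ee_pos"],s["clock"],s["tcp_rot"])
cv2.imwrite("pics/w3.png",cv2.resize(f["color"][90:260,150:360],None,fx=3,fy=3))
b=blobs(mask(f,(45,100,30),(85,255,255)),100)[0]
k=[p for p in b[4][:,0] if abs(cv2.pointPolygonTest(cv2.convexHull(b[4]),tuple(map(float,p)),True))<1.2]
P=[ray(f,p,.042) for p in k];print(fitc(P),fitc(P,.035))
for b in blobs(mask(f,(5,150,100),(18,255,255)),60): print(b[0],b[2],ray(f,b[2][0],.018))
E
```

```text
[0.48256679 0.32571097 0.1755533 ] 5.05 [-3.14010373 -0.00481509  0.58289628]
(array([0.4806487 , 0.32679547, 0.0334467 ]), np.float64(0.00031294537840930874)) (array([0.48071036, 0.32663536]), np.float64(0.0015868385914878697))
954.0 ((256.36865234375, 186.9969940185547), (34.34678268432617, 35.42272186279297), 85.96637725830078) [0.48111069 0.32604018 0.018     ]
```

View pics/w3.png

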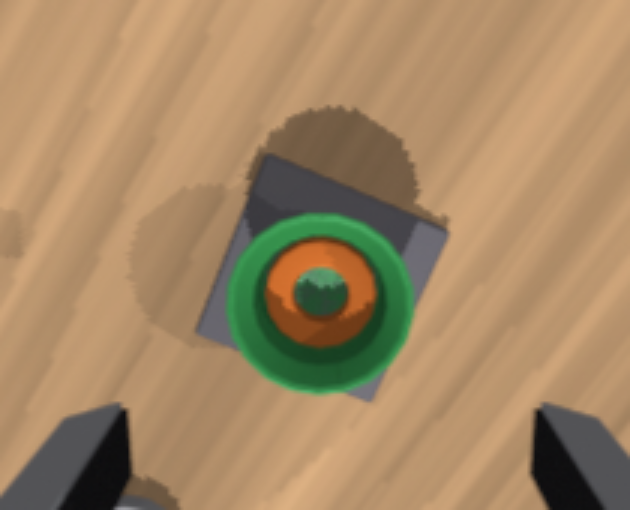

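The orange ring lies flat in the tube (crop centre about (320,290)). Next is the steel ring.

>>> move_arm:
  rows:
    - {"travel": [-3, -40, 0], "twist": [0, 0, -0.1], "hand": 1}
    - {"travel": [-5, -80, -20], "twist": [0, 0, -0.2], "hand": 1}
    - {"travel": [-7, -120, -36], "twist": [0, 0, -0.22], "hand": 1}
    - {"travel": [-7, -144, -36], "twist": [0, 0, -0.22], "hand": 1}
    - {"travel": [-7, -144, -36], "twist": [0, 0, -0.22], "hand": 1}
    - {"travel": [-7, -144, -36], "twist": [0, 0, -0.22], "hand": 1}
    - {"travel": [-7, -144, -36], "twist": [0, 0, -0.22], "hand": 1}

```text
clock: 5.63
ee_pos: [0.4755, 0.1823, 0.1394]
tcp_rot: [-3.14, -0.005, 0.363]
force: [0.6, -0.1, 0.0]
finger_gap: 0.999
```

```bash
python3 - <<'E'
from h import *
f=grab("wrist","w4");s=bot.sense();print(s["ee_pos"],s["clock"],s["tcp_rot"])
g=mask(f,(0,0,100),(180,45,255))
for b in blobs(g,200): print(b[0],b[2],ray(f,b[2][0],.012))
E
```

```text
[0.47557545 0.18279904 0.13948147] 5.6833 [-3.13987784 -0.00497186  0.3641212 ]
3619.5 ((481.66912841796875, 241.30044555664062), (64.02957916259766, 81.80744171142578), 31.05900764465332) [0.72716891 0.22118384 0.012     ]
1193.5 ((258.04632568359375, 195.44664001464844), (37.80082321166992, 40.23002624511719), 85.91966247558594) [0.47472461 0.1822135  0.012     ]
1134.5 ((194.14532470703125, 287.67376708984375), (33.179683685302734, 44.01995849609375), 96.57965087890625) [0.44459499 0.05139551 0.012     ]
802.5 ((284.08984375, 78.65963745117188), (24.967510223388672, 64.88663482666016), 177.09292602539062) [0.45700972 0.29888863 0.012     ]
513.5 ((333.6182556152344, 98.84078216552734), (21.422761917114258, 46.70602798461914), 81.90751647949219) [0.50881603 0.29917969 0.012     ]
```

View pics/w4.png

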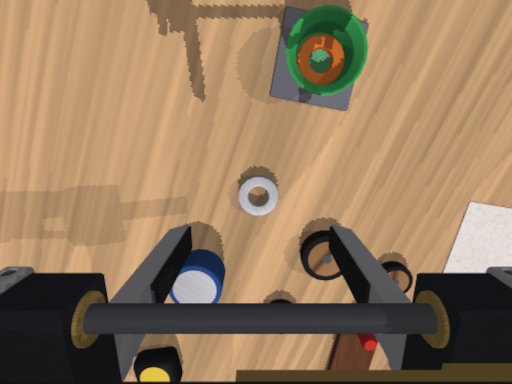

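>>> move_arm:
  rows:
    - {"travel": [-1, 0, -40], "twist": [0, 0, 0], "hand": 1}
    - {"travel": [-1, 0, -80], "twist": [0, 0, 0], "hand": 1}
    - {"travel": [-1, 0, -105], "twist": [0, 0, 0], "hand": 1}
    - {"travel": [-1, 0, -117], "twist": [0, 0, 0], "hand": 1}
    - {"travel": [-1, 0, -117], "twist": [0, 0, 0], "hand": 1}
    - {"travel": [-1, 0, -117], "twist": [0, 0, 0], "hand": 1}
    - {"travel": [-1, 0, -117], "twist": [0, 0, 0], "hand": -1}
    - {"travel": [-1, 0, -117], "twist": [0, 0, 0], "hand": -1}
    - {"travel": [-1, 0, -117], "twist": [0, 0, 0], "hand": -1}
    - {"travel": [-1, 0, -117], "twist": [0, 0, 0], "hand": -1}
    - {"travel": [-1, 0, -117], "twist": [0, 0, 0], "hand": -1}
    - {"travel": [-1, 0, -117], "twist": [0, 0, 0], "hand": -1}
    - {"travel": [-1, 0, -117], "twist": [0, 0, 0], "hand": -1}
    - {"travel": [-1, 0, -117], "twist": [0, 0, 0], "hand": -1}
  grip_force: 25

```text
clock: 6.85
ee_pos: [0.4746, 0.1828, 0.0225]
tcp_rot: [-3.14, -0.005, 0.364]
force: [0.0, 0.3, -0.4]
finger_gap: 0.468
```

>>> move_arm:
  rows:
    - {"travel": [0, 0, 40], "twist": [0, 0, 0], "hand": -1}
    - {"travel": [0, 0, 80], "twist": [0, 0, 0], "hand": -1}
    - {"travel": [2, 40, 110], "twist": [0, 0, 0.05], "hand": -1}
    - {"travel": [4, 80, 110], "twist": [0, 0, 0.1], "hand": -1}
    - {"travel": [5, 120, 110], "twist": [0, 0, 0.2], "hand": -1}
    - {"travel": [6.5, 143, 110], "twist": [0, 0, 0.22], "hand": -1}
    - {"travel": [6.5, 143, 110], "twist": [0, 0, 0.22], "hand": -1}
    - {"travel": [6.5, 143, 110], "twist": [0, 0, 0.22], "hand": -1}
    - {"travel": [6.5, 143, 110], "twist": [0, 0, 0.22], "hand": -1}
    - {"travel": [6.5, 143, 110], "twist": [0, 0, 0.22], "hand": -1}

```text
clock: 7.68
ee_pos: [0.4812, 0.3244, 0.1324]
tcp_rot: [-3.14, -0.004, 0.582]
force: [0.0, -1.2, 0.9]
finger_gap: 0.453
```

```bash
python3 - <<'E'
from h import *
f=grab("wrist","w5");s=bot.sense();print(s["ee_pos"],s["clock"],s["tcp_rot"],s["finger_gap"])
b=blobs(mask(f,(45,100,30),(85,255,255)),100)[0]
k=[p for p in b[4][:,0] if abs(cv2.pointPolygonTest(cv2.convexHull(b[4]),tuple(map(float,p)),True))<1.2 and p[1]<210]
P=[ray(f,p,.042) for p in k];print(fitc(P))
for b in blobs(mask(f,(0,0,100),(180,45,255)),800,(200,150,330,320)):
  c=b[4][:,0]; k=c[c[:,1]>245]; print(b[2],fitc([ray(f,p,s["ee_pos"][2]-.0105) for p in k],.022))
E
```

```text
[0.48127631 0.32449257 0.13250098] 7.7333 [-3.14015341 -0.00465804  0.58223959] 0.4503697994685454
(array([0.48063102, 0.32691733, 0.03340973]), np.float64(0.00026741749873934365))
((259.9440002441406, 242.51914978027344), (57.94163131713867, 62.83771514892578), 88.88677215576172) (array([0.48159847, 0.32533445]), np.float64(0.0004526761573328754))
```

View pics/w5.png

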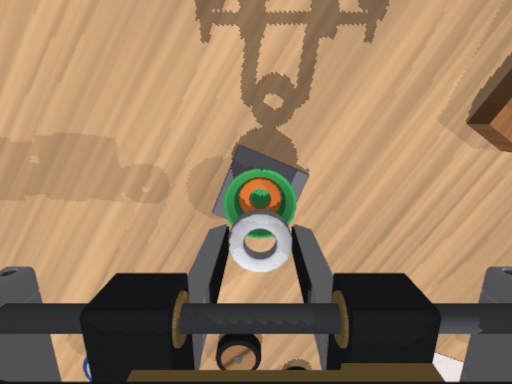

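The steel ring is held at (260,242) and the tube sits at (261,200), nearly aligned. I'll shift 1.5 mm and drop it.

>>> move_arm:
  rows:
    - {"travel": [-0.5, 1.5, -25], "twist": [0, 0, 0], "hand": -1}
    - {"travel": [-0.5, 1.5, -50], "twist": [0, 0, 0], "hand": -1}
    - {"travel": [-0.5, 1.5, -65], "twist": [0, 0, 0], "hand": -1}
    - {"travel": [-0.5, 1.5, -71], "twist": [0, 0, 0], "hand": -1}
    - {"travel": [-0.5, 1.5, -71], "twist": [0, 0, 0], "hand": -1}
    - {"travel": [-0.5, 1.5, -71], "twist": [0, 0, 0], "hand": -1}
    - {"travel": [-0.5, 1.5, -71], "twist": [0, 0, 0], "hand": 0.3}
    - {"travel": [-0.5, 1.5, -71], "twist": [0, 0, 0], "hand": 0.5}
    - {"travel": [-0.5, 1.5, -71], "twist": [0, 0, 0], "hand": 1}
    - {"travel": [-0.5, 1.5, -71], "twist": [0, 0, 0], "hand": 1}
    - {"travel": [-0.5, 1.5, -30], "twist": [0, 0, 0], "hand": 1}
    - {"travel": [-0.5, 1.5, 20], "twist": [0, 0, 0], "hand": 1}
    - {"travel": [-0.5, 1.5, 40], "twist": [0, 0, 0], "hand": 1}
    - {"travel": [-0.5, 1.5, 40], "twist": [0, 0, 0], "hand": 1}

```text
clock: 8.9
ee_pos: [0.4832, 0.3275, 0.1787]
tcp_rot: [-3.138, -0.013, 0.582]
force: [0.7, 0.4, -0.0]
finger_gap: 0.978
```

```bash
python3 - <<'E'
from h import *
f=grab("wrist");s=bot.sense();print(s["ee_pos"],s["clock"],s["tcp_rot"])
cv2.imwrite("pics/w6.png",cv2.resize(f["color"][90:260,150:360],None,fx=3,fy=3))
E
```

```text
[0.48215393 0.32706378 0.1759287 ] 8.95 [-3.1387692  -0.01021959  0.58213549]
```

View pics/w6.png

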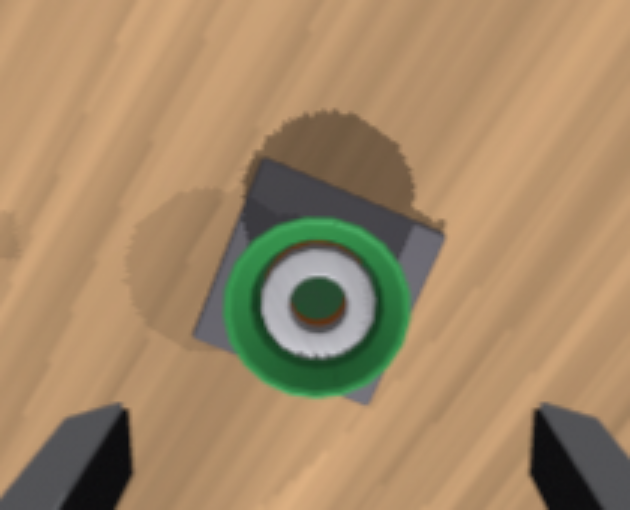

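>>> move_arm:
  rows:
    - {"travel": [118, -307, 40], "twist": [-0.006, 0.008, -0.56], "hand": 1}
    - {"travel": [118, -307, 40], "twist": [-0.006, 0.008, -0.56], "hand": 1}
    - {"travel": [118, -307, 40], "twist": [-0.006, 0.008, -0.56], "hand": 1}
    - {"travel": [118, -307, 40], "twist": [-0.006, 0.008, -0.56], "hand": 1}
    - {"travel": [118, -307, 40], "twist": [-0.006, 0.008, -0.56], "hand": 1}
    - {"travel": [118, -307, 40], "twist": [-0.006, 0.008, -0.56], "hand": 1}
    - {"travel": [118, -307, 40], "twist": [-0.006, 0.008, -0.56], "hand": 1}
    - {"travel": [118, -307, 40], "twist": [-0.006, 0.008, -0.56], "hand": 1}
    - {"travel": [118, -307, 40], "twist": [-0.006, 0.008, -0.56], "hand": 1}
    - {"travel": [118, -307, 40], "twist": [-0.006, 0.008, -0.56], "hand": 1}
    - {"travel": [118, -307, 40], "twist": [-0.006, 0.008, -0.56], "hand": 1}

```text
clock: 9.87
ee_pos: [0.5997, 0.0204, 0.2151]
tcp_rot: [3.141, 0.0, 0.022]
force: [-0.1, 1.0, 0.8]
finger_gap: 1.0
```

```bash
python3 - <<'E'
from h import *
f=grab("wrist","w7");s=bot.sense();print(s["ee_pos"],s["clock"],s["tcp_rot"])
for b in blobs(mask(f,(0,180,80),(4,255,255)),60): print(b[0],b[2],ray(f,b[2][0],.038))
E
```

```text
[0.59961007 0.02118173 0.21518146] 9.9167 [3.14132171e+00 2.61827052e-04 2.33531309e-02]
371.5 ((241.7977752685547, 294.831298828125), (17.839868545532227, 29.188913345336914), 88.83586883544922) [ 0.57838856 -0.13631917  0.038     ]
181.0 ((304.83453369140625, 144.5264892578125), (14.490396499633789, 16.119401931762695), 130.8709259033203) [0.65184615 0.07039001 0.038     ]
174.5 ((316.6304931640625, 232.96282958984375), (12.663732528686523, 17.89790916442871), 153.90609741210938) [ 0.67455054 -0.04200456  0.038     ]
```

View pics/w7.png

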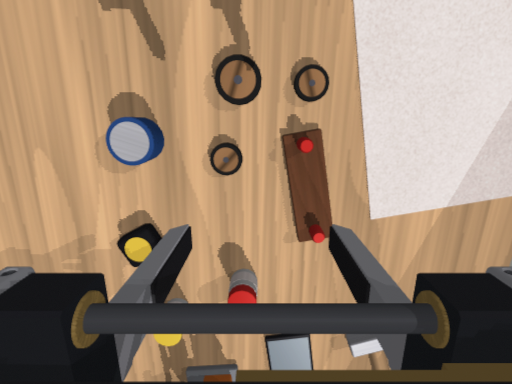

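```bash
python3 - <<'E'
from h import *
f=grab("wrist");print(cv2.cvtColor(f["color"],cv2.COLOR_BGR2HSV)[[150,185,210,180],[300,305,315,270]])
def strip(f,roi,lo=(0,80,15),hi=(14,255,105)):
    m=mask(f,lo,hi)|mask(f,(0,180,60),(4,255,255)); k=np.zeros_like(m);x0,y0,x1,y1=roi;k[y0:y1,x0:x1]=1;m=m*k
    m=cv2.morphologyEx(m,cv2.MORPH_OPEN,np.ones((3,3)))
    b=blobs(m,100)[0]; P=np.array([ray(f,p,.012)[:2] for p in b[4][:,0]])
    return b[0],cv2.minAreaRect((P*1000).astype(np.float32))
print(strip(f,(270,120,345,250)))
f=grab("top");print(strip(f,(215,120,305,165)))
print(cv2.cvtColor(f["color"],cv2.COLOR_BGR2HSV)[[145,150],[260,250]])
for b in blobs(mask(f,(0,150,80),(6,255,255)),20,(215,120,305,165)): print(b[0],b[1],ray(f,b[1][0],.038))
E
```

```text
[[  1 205 102]
 [ 11 148  98]
 [ 10 145 100]
 [ 15 105 189]]
(3788.0, ((664.5012817382812, 9.057655334472656), (49.907894134521484, 154.69908142089844), 10.85597038269043))Traceback (most recent call last):
  File "<stdin>", line 9, in <module>
  File "<stdin>", line 6, in strip
IndexError: list index out of range
```

```bash
python3 - <<'E'
from h import *
f=grab("wrist")
m=mask(f,(6,80,15),(14,255,135)); k=np.zeros_like(m);k[120:250,275:340]=1;m=cv2.morphologyEx(m*k,cv2.MORPH_OPEN,np.ones((3,3)))
b=blobs(m,100)[0];P=np.array([ray(f,p,.012)[:2] for p in b[4][:,0]]);print(cv2.minAreaRect((P*1000).astype(np.float32)))
im=f["color"].copy();cv2.drawContours(im,[b[4]],-1,(0,255,0),1);a=cv2.resize(im[110:260,260:360],None,fx=4,fy=4,interpolation=cv2.INTER_NEAREST)
f=grab("top")
hsv=cv2.cvtColor(f["color"],cv2.COLOR_BGR2HSV)
m=((hsv[...,2]<95)*255).astype(np.uint8)|mask(f,(0,150,80),(5,255,255)); k=np.zeros_like(m);k[120:165,222:300]=1;m=cv2.morphologyEx(m*k,cv2.MORPH_OPEN,np.ones((3,3)))
b=blobs(m,100)[0];P=np.array([ray(f,p,.012)[:2] for p in b[4][:,0]]);print(cv2.minAreaRect((P*1000).astype(np.float32)))
im=f["color"].copy();cv2.drawContours(im,[b[4]],-1,(0,255,0),1);c=cv2.resize(im[115:170,210:310],None,fx=4,fy=4,interpolation=cv2.INTER_NEAREST)
o=np.zeros((600,800,3),np.uint8);o[:600,:400]=a;o[:220,400:]=c;cv2.imwrite("pics/strip.png",o)
for b in blobs(mask(f,(0,150,80),(6,255,255)),20,(215,120,305,165)): print(b[0],b[1],ray(f,b[1][0],.038))
E
```

```text
((664.4291381835938, 10.986198425292969), (50.68291091918945, 150.19659423828125), 11.330925941467285)Traceback (most recent call last):
  File "<stdin>", line 9, in <module>
IndexError: list index out of range
```

>>> move_arm:
  rows:
    - {"travel": [-122, -210, 5], "twist": [0, 0, -0.4], "hand": 1}
    - {"travel": [-122, -210, 5], "twist": [0, 0, -0.4], "hand": 1}
    - {"travel": [-122, -210, 5], "twist": [0, 0, -0.4], "hand": 1}
    - {"travel": [-122, -210, 5], "twist": [0, 0, -0.4], "hand": 1}
    - {"travel": [-122, -210, 5], "twist": [0, 0, -0.4], "hand": 1}
    - {"travel": [-122, -210, 5], "twist": [0, 0, -0.4], "hand": 1}
    - {"travel": [-122, -210, 5], "twist": [0, 0, -0.4], "hand": 1}
    - {"travel": [-122, -210, 5], "twist": [0, 0, -0.4], "hand": 1}
    - {"travel": [-122, -210, 5], "twist": [0, 0, -0.4], "hand": 1}

```text
clock: 10.87
ee_pos: [0.4783, -0.1877, 0.2207]
tcp_rot: [-3.141, -0.001, -0.375]
force: [0.7, -0.9, -0.9]
finger_gap: 1.004
```

```bash
python3 - <<'E'
from h import *
f=grab("wrist","w8");s=bot.sense();print(s["ee_pos"],s["clock"],s["tcp_rot"])
for b in blobs(mask(f,(24,150,100),(34,255,255)),60): print(b[0],b[2],ray(f,b[2][0],.056),ray(f,b[2][0],.028))
f=grab("top","t8")
E
```

```text
[ 0.47853771 -0.18736868  0.22065308] 10.9167 [ 3.14156672e+00 -5.57504180e-04 -3.73940598e-01]
640.0 ((259.8050842285156, 188.07838439941406), (28.335721969604492, 28.848228454589844), 78.13444519042969) [ 0.47751838 -0.18869835  0.056     ] [ 0.47499278 -0.19519348  0.028     ]
612.0 ((193.32557678222656, 108.92534637451172), (26.69761085510254, 29.371856689453125), 149.71719360351562) [ 0.44210785 -0.07814079  0.056     ] [ 0.43655229 -0.07517587  0.028     ]
```

View pics/w8.png

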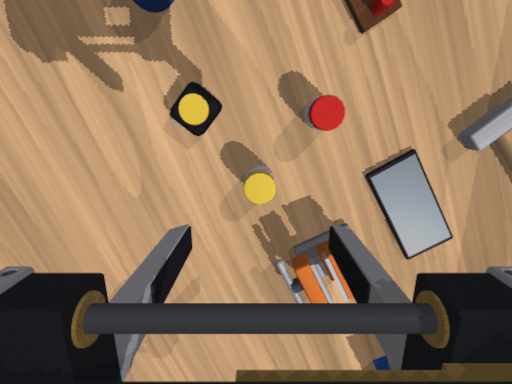

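View pics/t8.png

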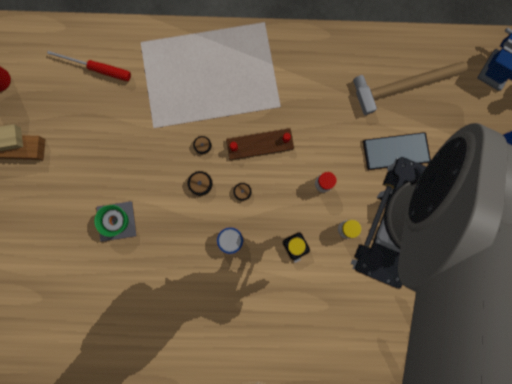

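Yellow jar at (260,188), clear of vise, tape and red jar. Grasp it by the white body.

>>> move_arm:
  rows:
    - {"travel": [-1, -1.5, -40], "twist": [0, 0, 0], "hand": 1}
    - {"travel": [-1, -1.5, -80], "twist": [0, 0, 0], "hand": 1}
    - {"travel": [-1, -1.5, -120], "twist": [0, 0, 0], "hand": 1}
    - {"travel": [-1, -1.5, -150], "twist": [0, 0, 0], "hand": 1}
    - {"travel": [-1, -1.5, -175], "twist": [0, 0, 0], "hand": 1}
    - {"travel": [-1, -1.5, -187], "twist": [0, 0, 0], "hand": 1}
    - {"travel": [-1, -1.5, -187], "twist": [0, 0, 0], "hand": 1}
    - {"travel": [-1, -1.5, -187], "twist": [0, 0, 0], "hand": 1}
    - {"travel": [-1, -1.5, -187], "twist": [0, 0, 0], "hand": -1}
    - {"travel": [-1, -1.5, -187], "twist": [0, 0, 0], "hand": -1}
    - {"travel": [-1, -1.5, -187], "twist": [0, 0, 0], "hand": -1}
    - {"travel": [-1, -1.5, -187], "twist": [0, 0, 0], "hand": -1}
    - {"travel": [-1, -1.5, -187], "twist": [0, 0, 0], "hand": -1}
    - {"travel": [-1, -1.5, -187], "twist": [0, 0, 0], "hand": -1}
    - {"travel": [-1, -1.5, -187], "twist": [0, 0, 0], "hand": -1}
    - {"travel": [-1, -1.5, -187], "twist": [0, 0, 0], "hand": -1}
    - {"travel": [-1, -1.5, -187], "twist": [0, 0, 0], "hand": -1}
  grip_force: 25

```text
clock: 12.38
ee_pos: [0.4776, -0.1888, 0.0336]
tcp_rot: [3.141, -0.0, -0.374]
force: [0.2, 0.0, 1.9]
finger_gap: 0.422
```

>>> move_arm:
  rows:
    - {"travel": [0, 0, 40], "twist": [0, 0, 0], "hand": -1}
    - {"travel": [0, 0, 80], "twist": [0, 0, 0], "hand": -1}
    - {"travel": [0, 0, 115], "twist": [0, 0, 0], "hand": -1}
    - {"travel": [25, 25, 116], "twist": [0, 0, 0.1], "hand": -1}
    - {"travel": [50, 52, 116], "twist": [0, 0, 0.2], "hand": -1}
    - {"travel": [75, 80, 116], "twist": [0, 0, 0.3], "hand": -1}
    - {"travel": [100, 107, 116], "twist": [0, 0, 0.4], "hand": -1}
    - {"travel": [125, 134, 116], "twist": [0, 0, 0.5], "hand": -1}
    - {"travel": [150, 160, 116], "twist": [0, 0, 0.57], "hand": -1}
    - {"travel": [175, 188, 116], "twist": [0, 0, 0.57], "hand": -1}
    - {"travel": [187, 200, 116], "twist": [0, 0, 0.57], "hand": -1}
    - {"travel": [187, 200, 116], "twist": [0, 0, 0.57], "hand": -1}
    - {"travel": [187, 200, 116], "twist": [0, 0, 0.57], "hand": -1}
    - {"travel": [187, 200, 116], "twist": [0, 0, 0.57], "hand": -1}

```text
clock: 13.55
ee_pos: [0.6639, 0.0103, 0.1492]
tcp_rot: [3.141, 0.001, 0.196]
force: [0.6, -0.2, -1.4]
finger_gap: 0.424
```

```bash
python3 - <<'E'
from h import *
f=grab("wrist","w9");s=bot.sense();print(s["ee_pos"],s["clock"],s["tcp_rot"],s["finger_gap"])
m=mask(f,(6,80,15),(14,255,135))
for b in blobs(cv2.morphologyEx(m,cv2.MORPH_OPEN,np.ones((3,3))),300)[:3]:
  P=np.array([ray(f,p,.012)[:2] for p in b[4][:,0]]);print(b[1],cv2.minAreaRect((P*1000).astype(np.float32)))
for b in blobs(mask(f,(24,150,100),(34,255,255)),60): print(b[0],b[2],ray(f,b[2][0],s["ee_pos"][2]+.023))
for b in blobs(mask(f,(0,150,60),(5,255,255)),60): print(b[0],b[2],ray(f,b[2][0],.038))
f=grab("top");
hsv=cv2.cvtColor(f["color"],cv2.COLOR_BGR2HSV);print(hsv[[145,150],[260,250]])
E
```

```text
[0.66389951 0.01004741 0.14949702] 13.6 [3.14104871e+00 2.76624348e-04 1.95052187e-01] 0.4200148788027894
((261.0, 167.5), 50.11247253417969) ((659.7711181640625, 36.00251770019531), (49.88785934448242, 98.46881103515625), 11.422004699707031)
((188.0, 41.5), 25.773147583007812) ((565.6356201171875, 142.75387573242188), (37.052494049072266, 41.9215087890625), 8.240896224975586)
2791.0 ((261.0337219238281, 267.00140380859375), (59.5548095703125, 62.10459899902344), 71.02685546875) [0.66462839 0.01152437 0.17249702]
258.5 ((260.98138427734375, 138.65509033203125), (17.357295989990234, 19.15505027770996), 172.8644256591797) [0.65342293 0.06976846 0.038     ]
[[ 17  20 115]
 [ 17  20 115]]
```

View pics/w9.png

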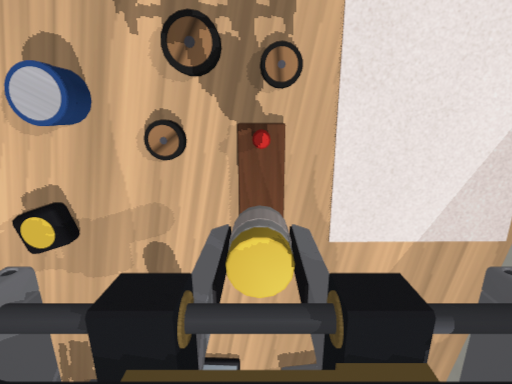

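The jar is held at (261,267), with the strip's end and peg visible at (261,139). The strip centre comes out at (0.665, 0.011), which matches the jar. I'll lower it and release.

>>> move_arm:
  rows:
    - {"travel": [0.5, 0.5, -35], "twist": [0, 0, 0], "hand": -1}
    - {"travel": [0.5, 0.5, -65], "twist": [0, 0, 0], "hand": -1}
    - {"travel": [0.5, 0.5, -88], "twist": [0, 0, 0], "hand": -1}
    - {"travel": [0.5, 0.5, -98], "twist": [0, 0, 0], "hand": -1}
    - {"travel": [0.5, 0.5, -102], "twist": [0, 0, 0], "hand": -1}
    - {"travel": [0.5, 0.5, -103.5], "twist": [0, 0, 0], "hand": -1}
    - {"travel": [0.5, 0.5, -103.5], "twist": [0, 0, 0], "hand": -1}
    - {"travel": [0.5, 0.5, -103.5], "twist": [0, 0, 0], "hand": -1}

```text
clock: 14.32
ee_pos: [0.6652, 0.0103, 0.0476]
tcp_rot: [3.141, -0.002, 0.195]
force: [-0.6, -0.0, -1.3]
finger_gap: 0.424
```

>>> move_arm:
  rows:
    - {"travel": [0, 0, -1], "twist": [0, 0, 0], "hand": -1}
    - {"travel": [0, 0, -1.5], "twist": [0, 0, 0], "hand": -1}
    - {"travel": [0, 0, -1.5], "twist": [0, 0, 0], "hand": -0.1}
    - {"travel": [0, 0, -1.5], "twist": [0, 0, 0], "hand": 0.1}
    - {"travel": [0, 0, -1.5], "twist": [0, 0, 0], "hand": 0.5}
    - {"travel": [0, 0, -1.5], "twist": [0, 0, 0], "hand": 1}
    - {"travel": [0, 0, -1.5], "twist": [0, 0, 0], "hand": 1}
    - {"travel": [0, 0, -1.5], "twist": [0, 0, 0], "hand": 1}
    - {"travel": [0, 0, 20], "twist": [0, 0, 0], "hand": 1}
    - {"travel": [0, 0, 60], "twist": [0, 0, 0], "hand": 1}
    - {"travel": [0, 0, 100], "twist": [0, 0, 0], "hand": 1}
    - {"travel": [0, 0, 140], "twist": [0, 0, 0], "hand": 1}
    - {"travel": [0, 0, 150], "twist": [0, 0, 0], "hand": 1}
    - {"travel": [0, 0, 150], "twist": [0, 0, 0], "hand": 1}

```text
clock: 15.48
ee_pos: [0.667, 0.0103, 0.2014]
tcp_rot: [3.141, -0.008, 0.195]
force: [0.1, -1.2, -1.3]
finger_gap: 0.998
```

```bash
python3 - <<'E'
from h import *
f=grab("wrist","w10");s=bot.sense();print(s["ee_pos"],s["clock"],s["tcp_rot"],s["finger_gap"])
for b in blobs(mask(f,(24,150,100),(34,255,255)),60): print(b[0],b[2],ray(f,b[2][0],.068))
for b in blobs(mask(f,(0,150,60),(5,255,255)),60): print(b[0],b[2],ray(f,b[2][0],.038))
b=blobs(mask(f,(95,120,40),(125,255,255)),300)
for q in b: print("blue",q[0],q[1])
E
```

```text
[0.66594274 0.01052288 0.19899632] 15.5333 [ 3.14139459 -0.00471524  0.19483702] 0.9986424013644565
755.5 ((258.00347900390625, 193.20191955566406), (31.167564392089844, 31.941553115844727), 46.257293701171875) [0.66616837 0.01094811 0.068     ]
266.5 ((175.17584228515625, 290.4527587890625), (11.962818145751953, 31.986408233642578), 28.13558006286621) [ 0.58638013 -0.14784388  0.038     ]
204.5 ((257.4073486328125, 229.3257598876953), (13.95591926574707, 18.935016632080078), 178.0411376953125) [ 0.67594676 -0.04246257  0.038     ]
190.5 ((256.6254577636719, 134.7925567626953), (15.13916301727295, 16.173662185668945), 175.5690155029297) [0.65314446 0.06954917 0.038     ]
blue 2853.0 ((76.14935302734375, 95.7597427368164), 35.80442810058594)
```

View pics/w10.png

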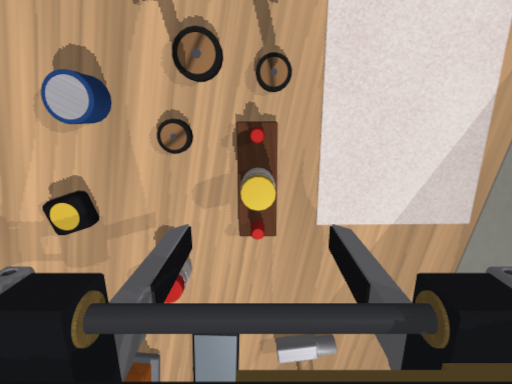

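The jar stands midway: cap at (258,193), pegs at (257,135) and (257,229). Now I'll measure the vise.

>>> move_arm:
  rows:
    - {"travel": [-196, -340, 35], "twist": [0, 0.005, -0.7], "hand": 1}
    - {"travel": [-196, -340, 35], "twist": [0, 0.005, -0.7], "hand": 1}
    - {"travel": [-196, -340, 35], "twist": [0, 0.005, -0.7], "hand": 1}
    - {"travel": [-196, -340, 35], "twist": [0, 0.005, -0.7], "hand": 1}
    - {"travel": [-196, -340, 35], "twist": [0, 0.005, -0.7], "hand": 1}
    - {"travel": [-196, -340, 35], "twist": [0, 0.005, -0.7], "hand": 1}
    - {"travel": [-196, -340, 35], "twist": [0, 0.005, -0.7], "hand": 1}
    - {"travel": [-196, -340, 35], "twist": [0, 0.005, -0.7], "hand": 1}
    - {"travel": [-196, -340, 35], "twist": [0, 0.005, -0.7], "hand": 1}
    - {"travel": [-196, -340, 35], "twist": [0, 0.005, -0.7], "hand": 1}
    - {"travel": [-196, -340, 35], "twist": [0, 0.005, -0.7], "hand": 1}
    - {"travel": [-196, -340, 35], "twist": [0, 0.005, -0.7], "hand": 1}
    - {"travel": [-196, -340, 35], "twist": [0, 0.005, -0.7], "hand": 1}

```text
clock: 16.62
ee_pos: [0.47, -0.3286, 0.2328]
tcp_rot: [3.14, 0.002, -0.505]
force: [0.4, 0.6, 0.3]
finger_gap: 0.999
```

```bash
python3 - <<'E'
from h import *
f=grab("wrist","w11");s=bot.sense();print(s["ee_pos"],s["clock"],s["tcp_rot"],s["joints"])
cv2.imwrite("pics/w11c.png",cv2.resize(f["color"][90:240,170:370],None,fx=4,fy=4,interpolation=cv2.INTER_CUBIC))
E
```

```text
[ 0.47033026 -0.32830521  0.23300221] 16.6667 [ 3.14044179e+00  1.59117193e-03 -5.03730068e-01] [-0.17836065  0.33287079  0.84769397  1.86026607 -0.2807347   1.07477775
  0.27425048]
```

View pics/w11c.png

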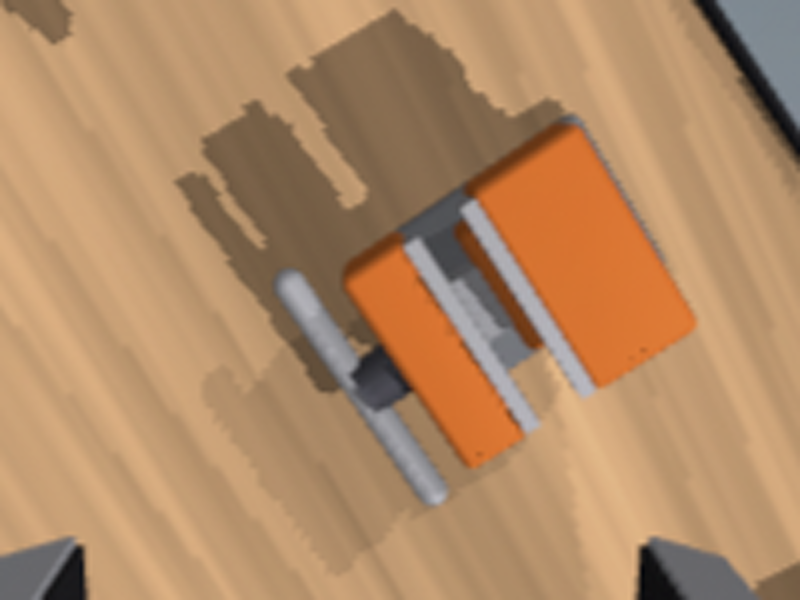

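View pics/w11.png

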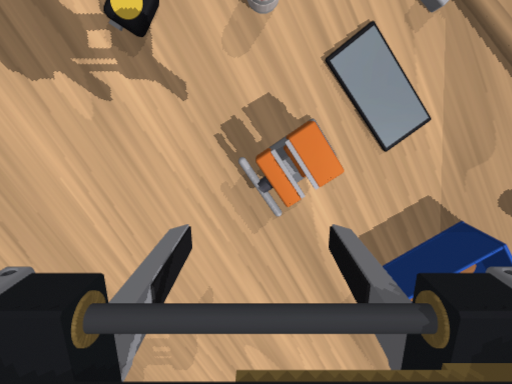

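```bash
python3 - <<'E'
from h import *
f=grab("wrist")
m=mask(f,(0,0,95),(180,60,255))
for b in blobs(m,60,(235,140,345,225)):
  z=.050 if b[1][0][0]<265 else .073
  P=np.array([ray(f,p,z)[:2]*1000 for p in b[4][:,0]]).astype(np.float32);print(b[0],b[1],z,cv2.minAreaRect(P), np.round(cv2.boxPoints(cv2.minAreaRect(P)),1).tolist())
m=mask(f,(5,150,100),(18,255,255))
for b in blobs(m,60,(235,100,350,225)):
  P=np.array([ray(f,p,.073)[:2]*1000 for p in b[4][:,0]]).astype(np.float32);print(b[0],b[1],cv2.minAreaRect(P))
for p in((285,270),(438,503)): print(ray(f,(p[0]/4+170-.4,p[1]/4+90-.4),.05))
E
```

```text
433.5 ((259.5, 187.0), 34.94648742675781) 0.05 ((467.12921142578125, -332.9681091308594), (10.556011199951172, 89.51927185058594), 4.947503566741943) [[458.0, -288.79998779296875], [465.70001220703125, -378.0], [476.20001220703125, -377.1000061035156], [468.5, -287.8999938964844]]
390.5 ((287.5, 173.5), 28.15147590637207) 0.073 ((510.34649658203125, -328.6167907714844), (15.039258003234863, 66.61544036865234), 5.407658576965332) [[499.70001220703125, -296.20001220703125], [506.0, -362.5], [521.0, -361.1000061035156], [514.7000122070312, -294.70001220703125]]
221.5 ((301.5, 164.5), 28.46938133239746) 0.073 ((524.2261962890625, -327.52362060546875), (5.575437545776367, 66.73201751708984), 4.966210842132568) [[518.5999755859375, -294.5], [524.2999877929688, -361.0], [529.9000244140625, -360.5], [524.0999755859375, -294.0]]
1798.0 ((315.0, 153.5), 33.55974578857422) ((544.0901489257812, -323.6252136230469), (33.99546432495117, 71.83914184570312), 5.277532577514648)
970.5 ((277.26605224609375, 177.89907836914062), 31.017534255981445) ((492.1757507324219, -328.191650390625), (20.97211456298828, 72.29253387451172), 3.7682981491088867)
74.5 ((295.0, 162.5), 17.066146850585938) ((518.7010498046875, -321.376953125), (3.3961873054504395, 39.761962890625), 5.366469860076904)
[ 0.46507674 -0.28789206  0.05      ]
[ 0.47092761 -0.37688708  0.05      ]
```

```bash
python3 - <<'E'
from h import *
f=grab("wrist");print(f["xyz"])
K=6
S=cv2.cvtColor(f["color"],cv2.COLOR_BGR2HSV)[...,1]
x0,y0=230,145; c=cv2.resize(S[y0:230,x0:295],None,fx=K,fy=K,interpolation=cv2.INTER_CUBIC)
m=((c<70)*255).astype(np.uint8)
bs=blobs(m,200); 
for b in bs[:4]:
  uv=(b[4][:,0]+.5)/K-.5+[x0,y0]
  P=np.array([ray(f,p,.05)[:2]*1000 for p in uv])
  print(b[0],uv.mean(0))
  if abs(uv[:,0].mean()-260)>6: continue
  ex=np.array([np.cos(.087),np.sin(.087)]);ey=np.array([-ex[1],ex[0]])
  q=np.c_[P@ex,P@ey]; print(q.min(0),q.max(0))
  mid=(q[:,1].min()+q[:,1].max())/2
  for lo,hi in((-38,-14),(14,38),(-38,38)):
    k=(q[:,1]-mid>lo)&(q[:,1]-mid<hi); a=q[k]; med=np.median(a[:,0])
    for nm,side in(("front",a[:,0]<med),("rear",a[:,0]>med)):
      v=a[side]; l=np.polyfit(v[:,1]-mid,v[:,0],1); print(lo,hi,nm,l,np.std(v[:,0]-np.polyval(l,v[:,1]-mid)))
  print("mid",mid)
E
```

```text
[ 0.50880918 -0.25752657  0.39555023]
23316.0 [260.06399177 186.2345679 ]
[ 430.79269293 -417.46515897] [ 448.91852661 -326.7132228 ]
-38 -14 front [-4.78939138e-03  4.31317030e+02] 0.11000693634636426
-38 -14 rear [-7.44434079e-03  4.41519560e+02] 0.10144077966454376
14 38 front [2.91178528e-03 4.30995020e+02] 0.10888367276561975
14 38 rear [2.71107750e-03 4.41724977e+02] 0.09940112818764671
-38 38 front [-1.58032149e-02  4.32056652e+02] 2.752412462812258
-38 38 rear [-2.94723985e-03  4.43792202e+02] 2.900737179838755
mid -372.0891908856183
19144.5 [286.11409329 160.27513068]
```

Vise measured: the bar runs from (241,157) to (279,216), yaw is about 0.087, and the front edge gives a tin target of (0.4144, -0.3374). On to the tin.

>>> move_arm:
  rows:
    - {"travel": [-24, 399, -33], "twist": [0, 0, 0.5], "hand": 1}
    - {"travel": [-24, 399, -33], "twist": [0, 0, 0.5], "hand": 1}
    - {"travel": [-24, 399, -33], "twist": [0, 0, 0.5], "hand": 1}
    - {"travel": [-24, 399, -33], "twist": [0, 0, 0.5], "hand": 1}
    - {"travel": [-24, 399, -33], "twist": [0, 0, 0.5], "hand": 1}
    - {"travel": [-24, 399, -33], "twist": [0, 0, 0.5], "hand": 1}
    - {"travel": [-24, 399, -33], "twist": [0, 0, 0.5], "hand": 1}
    - {"travel": [-24, 399, -33], "twist": [0, 0, 0.5], "hand": 1}
    - {"travel": [-24, 399, -33], "twist": [0, 0, 0.5], "hand": 1}
    - {"travel": [-24, 399, -33], "twist": [0, 0, 0.5], "hand": 1}
    - {"travel": [-24, 399, -33], "twist": [0, 0, 0.5], "hand": 1}
    - {"travel": [-24, 399, -33], "twist": [0, 0, 0.5], "hand": 1}
    - {"travel": [-24, 399, -33], "twist": [0, 0, 0.5], "hand": 1}

```text
clock: 17.85
ee_pos: [0.4464, 0.0707, 0.2003]
tcp_rot: [3.14, 0.001, -0.002]
force: [0.9, -0.7, -0.2]
finger_gap: 0.998
```

```bash
python3 - <<'E'
from h import *
f=grab("wrist","w12");s=bot.sense();print(s["ee_pos"],s["clock"],s["tcp_rot"],s["joints"])
m=mask(f,(95,90,30),(130,255,255))
b=blobs(m,300)[0];print(b[0],b[1],b[2])
hole=mask(f,(0,0,100),(180,60,255))
for q in blobs(hole,300): print("disc",q[0],q[2],ray(f,q[2][0],.04))
E
```

```text
[0.44652909 0.07015821 0.20035961] 17.9 [ 3.14033568e+00  1.12585866e-03 -3.61479807e-03] [-0.78639732  0.07520733  0.51860807  2.13279253 -0.04483559  0.94535252
 -0.24630783]
1761.5 ((259.4249572753906, 186.25050354003906), 24.88318634033203) ((259.1827697753906, 186.59828186035156), (45.711814880371094, 49.161712646484375), 0.45385390520095825)
disc 6764.0 ((496.538330078125, 140.9374237060547), (31.03310775756836, 366.70123291015625), 0.35886892676353455) [0.71156579 0.12454422 0.04      ]
disc 2309.5 ((17.023475646972656, 237.8273162841797), (43.65074920654297, 103.99919128417969), 176.68899536132812) [0.14620739 0.00743144 0.04      ]
disc 1189.5 ((153.04124450683594, 261.65753173828125), (18.900341033935547, 95.56989288330078), 39.36388397216797) [ 0.31087124 -0.02545118  0.04      ]
disc 1117.5 ((259.15399169921875, 188.67678833007812), (37.08476257324219, 38.41454315185547), 92.59099578857422) [0.44545139 0.06969289 0.04      ]
disc 956.0 ((366.5793762207031, 258.961669921875), (15.80780029296875, 92.04535675048828), 139.1109161376953) [ 0.58083611 -0.0219263   0.04      ]
disc 339.0 ((437.00640869140625, 234.6282501220703), (31.213247299194336, 42.815093994140625), 119.9509048461914) [0.6640666  0.01116687 0.04      ]
```

View pics/w12.png

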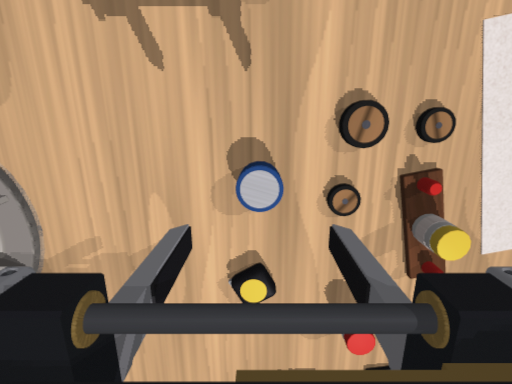

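>>> move_arm:
  rows:
    - {"travel": [-1, -1, -40], "twist": [0, 0, 0], "hand": 1}
    - {"travel": [-1, -1, -80], "twist": [0, 0, 0], "hand": 1}
    - {"travel": [-1, -1, -120], "twist": [0, 0, 0], "hand": 1}
    - {"travel": [-1, -1, -150], "twist": [0, 0, 0], "hand": 1}
    - {"travel": [-1, -1, -168], "twist": [0, 0, 0], "hand": 1}
    - {"travel": [-1, -1, -174], "twist": [0, 0, 0], "hand": 1}
    - {"travel": [-1, -1, -174], "twist": [0, 0, 0], "hand": 1}
    - {"travel": [-1, -1, -174], "twist": [0, 0, 0], "hand": 1}
    - {"travel": [-1, -1, -174], "twist": [0, 0, 0], "hand": -1}
    - {"travel": [-1, -1, -174], "twist": [0, 0, 0], "hand": -1}
    - {"travel": [-1, -1, -174], "twist": [0, 0, 0], "hand": -1}
    - {"travel": [-1, -1, -174], "twist": [0, 0, 0], "hand": -1}
    - {"travel": [-1, -1, -174], "twist": [0, 0, 0], "hand": -1}
    - {"travel": [-1, -1, -174], "twist": [0, 0, 0], "hand": -1}
    - {"travel": [-1, -1, -174], "twist": [0, 0, 0], "hand": -1}
  grip_force: 30

```text
clock: 19.15
ee_pos: [0.4456, 0.0693, 0.0265]
tcp_rot: [3.141, 0.001, -0.003]
force: [-1.2, -0.1, 6.5]
finger_gap: 0.591
```

>>> move_arm:
  rows:
    - {"travel": [0, 0, 40], "twist": [0, 0, 0], "hand": -1}
    - {"travel": [0, 0, 80], "twist": [0, 0, 0], "hand": -1}
    - {"travel": [10, -15, 110], "twist": [0, 0, -0.1], "hand": -1}
    - {"travel": [22, -50, 114], "twist": [0, 0, -0.2], "hand": -1}
    - {"travel": [30, -85, 114], "twist": [0, 0, -0.32], "hand": -1}
    - {"travel": [34, -120, 114], "twist": [0, 0, -0.44], "hand": -1}
    - {"travel": [34, -155, 114], "twist": [0, 0, -0.56], "hand": -1}
    - {"travel": [30, -190, 114], "twist": [0, 0, -0.68], "hand": -1}
    - {"travel": [22, -225, 114], "twist": [0, 0, -0.8], "hand": -1}
    - {"travel": [14, -260, 114], "twist": [0, 0, -0.92], "hand": -1}
    - {"travel": [4, -295, 114], "twist": [0, 0, -1.04], "hand": -1}
    - {"travel": [-6, -330, 114], "twist": [0, 0, -1.16], "hand": -1}
    - {"travel": [-16, -365, 114], "twist": [0, 0, -1.28], "hand": -1}
    - {"travel": [-31, -407, 114], "twist": [0, 0, -1.4], "hand": -1}
    - {"travel": [-31, -407, 114], "twist": [0, 0, -1.481], "hand": -1}
    - {"travel": [-31, -407, 114], "twist": [0, 0, -1.481], "hand": -1}
    - {"travel": [-31, -407, 114], "twist": [0, 0, -1.481], "hand": -1}
    - {"travel": [-31, -407, 114], "twist": [0, 0, -1.481], "hand": -1}

```text
clock: 20.65
ee_pos: [0.415, -0.3367, 0.1402]
tcp_rot: [3.14, 0.002, -1.481]
force: [-0.2, -0.2, -2.0]
finger_gap: 0.592
```

```bash
python3 - <<'E'
from h import *
f=grab("wrist","w13");s=bot.sense();print(s["ee_pos"],s["clock"],s["tcp_rot"],s["finger_gap"],s["force"],s["joints"])
E
```

```text
[ 0.41514286 -0.33647927  0.14031766] 20.7 [ 3.14040958e+00  1.68076406e-03 -1.48055518e+00] 0.5955873044418111 [-0.07904161 -0.13093647 -1.79897965] [-0.18085897  0.43569536  0.94413863  2.03693092 -0.45468162  0.89314796
 -0.4663782 ]
```

View pics/w13.png

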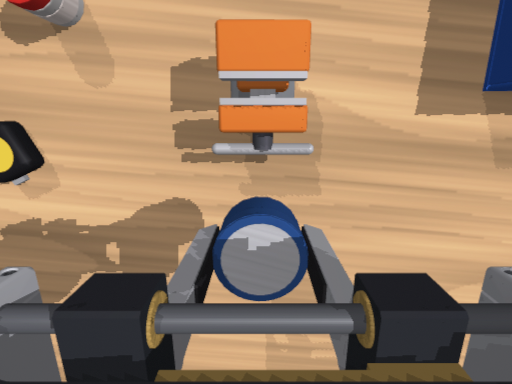

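```bash
cat > vt.py <<'E'
from h import *
def bar(f,roi,K=6,thr=70):
    x0,y0,x1,y1=roi
    S=cv2.cvtColor(f["color"],cv2.COLOR_BGR2HSV)[...,1]
    c=cv2.resize(S[y0:y1,x0:x1],None,fx=K,fy=K,interpolation=cv2.INTER_CUBIC)
    b=blobs(((c<thr)*255).astype(np.uint8),200)[0]
    uv=(b[4][:,0]+.5)/K-.5+[x0,y0]
    P=np.array([ray(f,p,.05)[:2]*1000 for p in uv])
    y=.087
    for i in range(3):
        ex=np.array([np.cos(y),np.sin(y)]);ey=np.array([-ex[1],ex[0]]);q=np.c_[P@ex,P@ey]
        mid=(q[:,1].min()+q[:,1].max())/2;k=(abs(q[:,1]-mid)>14)&(abs(q[:,1]-mid)<40);a=q[k]
        v=a[a[:,0]<np.median(a[:,0])];l=np.polyfit(v[:,1]-mid,v[:,0],1);y-=l[0]
    r=a[a[:,0]>np.median(a[:,0])]
    print("bar yaw",y,"front",l[1],"rear",np.mean(r[:,0]),"mid",mid,"len",np.ptp(q[:,1]))
    return y,ex,ey,l[1],mid
E
python3 - <<'E'
from vt import *
f=grab("wrist");s=bot.sense()
y,ex,ey,fr,mid=bar(f,(205,138,325,158))
t=(fr+.3-48)*ex+mid*ey;print("target",t,s["ee_pos"],s["tcp_rot"][2])
m=mask(f,(0,0,90),(180,75,255));
for b in blobs(m,800,(200,190,320,310)): 
  c=b[4][:,0];k=c[c[:,1]>255];print("disc",b[2],ray(f,b[2][0],s["ee_pos"][2]+.0135))
m=mask(f,(95,90,30),(130,255,255))
for b in blobs(m,800,(200,190,320,310)):
  c=b[4][:,0];k=c[c[:,1]>250];print("rim",fitc([ray(f,p,s["ee_pos"][2]+.0135) for p in k],.028))
E
```

```text
bar yaw 0.0884928900280617 front 430.6609874738929 rear 441.0558954948412 mid -372.674090738975 len 90.57940673902925
target [ 414.39846443 -337.37072859] [ 0.41525508 -0.33652714  0.14043397] -1.4808126928922807
disc ((259.83984375, 258.96697998046875), (70.50708770751953, 78.51107788085938), 90.3989486694336) [ 0.41464076 -0.33526719  0.15393397]
rim (array([ 0.4152433 , -0.33522387]), np.float64(0.0002577797213947692))
```

>>> move_arm:
  rows:
    - {"travel": [-0.7, -1.5, -35], "twist": [0, 0, 0], "hand": -1}
    - {"travel": [-0.7, -1.5, -70], "twist": [0, 0, 0], "hand": -1}
    - {"travel": [-0.7, -1.5, -95], "twist": [0, 0, 0], "hand": -1}
    - {"travel": [-0.7, -1.5, -107], "twist": [0, 0, 0], "hand": -1}
    - {"travel": [-0.7, -1.5, -112], "twist": [0, 0, 0], "hand": -1}
    - {"travel": [-0.7, -1.5, -113], "twist": [0, 0, 0], "hand": -1}
    - {"travel": [-0.7, -1.5, -113], "twist": [0, 0, 0], "hand": -1}
    - {"travel": [-0.7, -1.5, -113], "twist": [0, 0, 0], "hand": -1}
    - {"travel": [-0.7, -1.5, -113], "twist": [0, 0, 0], "hand": -1}

```text
clock: 21.5
ee_pos: [0.4153, -0.3383, 0.0286]
tcp_rot: [-3.141, 0.001, -1.48]
force: [-0.9, -0.5, -1.9]
finger_gap: 0.591
```

>>> move_arm:
  rows:
    - {"travel": [-0.8, 0.6, -1], "twist": [0, 0, 0], "hand": -1}
    - {"travel": [-0.8, 0.6, -1.8], "twist": [0, 0, 0], "hand": -1}
    - {"travel": [-0.8, 0.6, -1.8], "twist": [0, 0, 0], "hand": -1}
    - {"travel": [-0.8, 0.6, -1.8], "twist": [0, 0, 0], "hand": -1}
    - {"travel": [-0.8, 0.6, -1.8], "twist": [0, 0, 0], "hand": -1}

```text
clock: 21.92
ee_pos: [0.4146, -0.3377, 0.0268]
tcp_rot: [-3.141, 0.001, -1.48]
force: [-0.6, 0.1, -1.5]
finger_gap: 0.59
```

>>> move_arm:
  rows:
    - {"travel": [0, 0, 0], "twist": [0, 0, 0], "hand": 0.25}
    - {"travel": [0, 0, 0], "twist": [0, 0, 0], "hand": 0.4}
    - {"travel": [0, 0, 0], "twist": [0, 0, 0], "hand": 0.7}
    - {"travel": [0, 0, 0], "twist": [0, 0, 0], "hand": 1}
    - {"travel": [0, 0, 0], "twist": [0, 0, 0], "hand": 1}
    - {"travel": [0, 0, 0], "twist": [0, 0, 0], "hand": 1}
    - {"travel": [0, 0, 20], "twist": [0, 0, 0], "hand": 1}
    - {"travel": [0, 0, 55], "twist": [0, 0, 0], "hand": 1}
    - {"travel": [0, 0, 95], "twist": [0, 0, 0], "hand": 1}
    - {"travel": [0, 0, 135], "twist": [0, 0, 0], "hand": 1}
    - {"travel": [0, 0, 170], "twist": [0, 0, 0], "hand": 1}
    - {"travel": [0, 0, 170], "twist": [0, 0, 0], "hand": 1}
    - {"travel": [0, 0, 170], "twist": [0, 0, 0], "hand": 1}

```text
clock: 23.0
ee_pos: [0.4155, -0.3379, 0.1983]
tcp_rot: [-3.137, -0.0, -1.48]
force: [0.5, 0.5, -0.7]
finger_gap: 1.001
```

```bash
python3 - <<'E'
from vt import *
f=grab("wrist","w14");s=bot.sense();print(s["ee_pos"],s["clock"],s["tcp_rot"])
m=mask(f,(95,90,30),(130,255,255))
m2=mask(f,(0,0,90),(180,75,255))
for b in blobs(m,300,(180,130,340,260)): print("rim",b[1],b[2])
for b in blobs(m2,300,(180,130,340,260)): print("disc",b[2],ray(f,b[2][0],.04)*1000)
E
```

```text
[ 0.41491455 -0.33729898  0.19699927] 23.05 [-3.13947248e+00  9.48387959e-04 -1.47961003e+00]
rim ((259.6991271972656, 187.28761291503906), 24.859451293945312) ((259.3364562988281, 187.47665405273438), (45.94247817993164, 49.08422088623047), 2.2041544914245605)
disc ((259.4603576660156, 189.48338317871094), (37.326961517333984, 38.996238708496094), 88.40835571289062) [ 413.61868736 -336.20814348   40.        ]
disc ((256.39300537109375, 143.6751251220703), (9.265207290649414, 118.3929443359375), 90.4456558227539) [ 465.86123859 -327.95761962   40.        ]
```

View pics/w14.png

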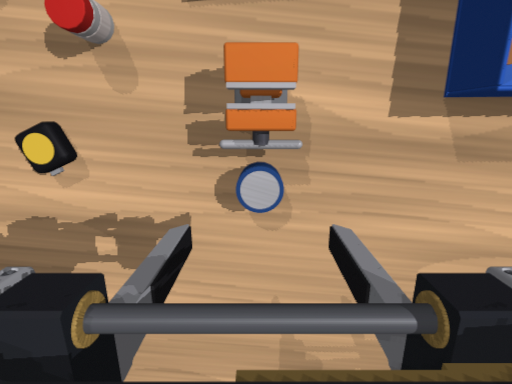

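```bash
python3 - <<'E'
from vt import *
f=grab("wrist");
y,ex,ey,fr,mid=bar(f,(212,137,310,153))
m2=mask(f,(0,0,90),(180,75,255))
b=blobs(m2,300,(225,160,300,225))[0]
p=ray(f,b[2][0],.04)[:2]*1000
print("tin",p,"gap",fr+.3-p@ex-28,"lateral",p@ey-mid)
E
```

```text
bar yaw 0.09642590603509339 front 428.8789781950252 rear 438.9320304976764 mid -374.76459272348075 len 90.74160486392611
tin [ 413.63739824 -336.32710535] gap 20.7880069985207 lateral 1.2481566071804764
```

The tin stands in front of the vise: gap ≈20.8 mm, lateral offset ≈1.2 mm. In the image the tin is at (259,188) and the bar at row 144. Now the wheel.

>>> move_arm:
  rows:
    - {"travel": [154, 480, 3], "twist": [0, 0, 0.88], "hand": 1}
    - {"travel": [154, 480, 3], "twist": [0, 0, 0.88], "hand": 1}
    - {"travel": [154, 480, 3], "twist": [0, 0, 0.88], "hand": 1}
    - {"travel": [154, 480, 3], "twist": [0, 0, 0.88], "hand": 1}
    - {"travel": [154, 480, 3], "twist": [0, 0, 0.88], "hand": 1}
    - {"travel": [154, 480, 3], "twist": [0, 0, 0.88], "hand": 1}
    - {"travel": [154, 480, 3], "twist": [0, 0, 0.88], "hand": 1}
    - {"travel": [154, 480, 3], "twist": [0, 0, 0.88], "hand": 1}
    - {"travel": [154, 480, 3], "twist": [0, 0, 0.88], "hand": 1}
    - {"travel": [154, 480, 3], "twist": [0, 0, 0.88], "hand": 1}
    - {"travel": [154, 480, 3], "twist": [0, 0, 0.88], "hand": 1}
    - {"travel": [154, 480, 3], "twist": [0, 0, 0.88], "hand": 1}
    - {"travel": [154, 480, 3], "twist": [0, 0, 0.88], "hand": 1}
    - {"travel": [154, 480, 3], "twist": [0, 0, 0.88], "hand": 1}
    - {"travel": [154, 480, 3], "twist": [0, 0, 0.88], "hand": 1}
    - {"travel": [154, 480, 3], "twist": [0, 0, 0.88], "hand": 1}

```text
clock: 24.43
ee_pos: [0.5679, 0.1412, 0.1984]
tcp_rot: [3.141, 0.002, -0.602]
force: [0.2, -0.4, 0.1]
finger_gap: 1.001
```

```bash
python3 - <<'E'
from vt import *
f=grab("wrist","w15");s=bot.sense();print(s["ee_pos"],s["clock"],s["tcp_rot"])
m=mask(f,(0,0,0),(180,255,55))
for b in blobs(m,100,(130,80,400,290)):
  P=[ray(f,p,.016) for p in b[4][:,0]]; print(b[0],b[1],fitc(P))
E
```

```text
[0.56804996 0.14121736 0.1987528 ] 24.4833 [ 3.14126092e+00  1.89447983e-03 -6.01907644e-01]
1436.5 ((262.0119934082031, 180.1719970703125), 22.093673706054688) (array([0.57115879, 0.14318476, 0.02693624]), np.float64(0.0005406288495499169))
954.0 ((349.5, 258.0), 36.6231803894043) (array([ 0.6835929 , -0.01736415,  0.09286938]), np.float64(0.010356872632688415))
945.0 ((170.0, 258.0), 36.35941696166992) (array([0.37684094, 0.19166314, 0.0919098 ]), np.float64(0.010326297816697264))
879.0 ((322.18182373046875, 140.40908813476562), 17.55314064025879) (array([0.65812666, 0.14287378, 0.01989824]), np.float64(0.0005157789192688469))
690.0 ((292.0, 243.0), 15.297158241271973) (array([0.5562583 , 0.05069198, 0.02061121]), np.float64(0.0009977916890638219))
112.0 ((341.5, 201.0), 9.12424373626709) (array([0.63900939, 0.06286009, 0.00810755]), np.float64(0.001985341816199943))
```

View pics/w15.png

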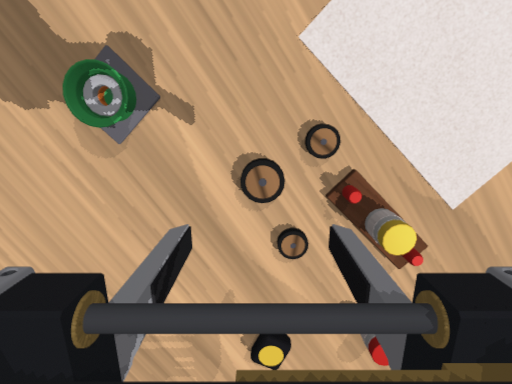

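Wheels in this view: (262,180) is 54–56 mm, (322,140) and (292,243) are about 40 mm. I'm taking (262,180).

>>> move_arm:
  rows:
    - {"travel": [3, 2, -40], "twist": [0, 0, 0], "hand": 1}
    - {"travel": [3, 2, -80], "twist": [0, 0, 0], "hand": 0.8}
    - {"travel": [3, 2, -120], "twist": [0, 0, 0], "hand": 0.8}
    - {"travel": [3, 2, -150], "twist": [0, 0, 0], "hand": 0.8}
    - {"travel": [3, 2, -168], "twist": [0, 0, 0], "hand": 0.8}
    - {"travel": [3, 2, -174.5], "twist": [0, 0, 0], "hand": 0.8}
    - {"travel": [3, 2, -174.5], "twist": [0, 0, 0], "hand": 0.8}
    - {"travel": [3, 2, -174.5], "twist": [0, 0, 0], "hand": 0.8}
    - {"travel": [3, 2, -174.5], "twist": [0, 0, 0], "hand": -1}
    - {"travel": [3, 2, -174.5], "twist": [0, 0, 0], "hand": -1}
    - {"travel": [3, 2, -174.5], "twist": [0, 0, 0], "hand": -1}
    - {"travel": [3, 2, -174.5], "twist": [0, 0, 0], "hand": -1}
    - {"travel": [3, 2, -174.5], "twist": [0, 0, 0], "hand": -1}
    - {"travel": [3, 2, -174.5], "twist": [0, 0, 0], "hand": -1}
    - {"travel": [3, 2, -174.5], "twist": [0, 0, 0], "hand": -1}
  grip_force: 20

```text
clock: 25.73
ee_pos: [0.5713, 0.1435, 0.0247]
tcp_rot: [-3.141, 0.002, -0.602]
force: [-1.4, 0.1, 8.1]
finger_gap: 0.588
```

>>> move_arm:
  rows:
    - {"travel": [0, 0, 40], "twist": [0, 0, 0], "hand": -1}
    - {"travel": [0, 0, 80], "twist": [0, 0, 0], "hand": -1}
    - {"travel": [0, 0, 120], "twist": [0, 0, 0], "hand": -1}
    - {"travel": [-11, -33, 125], "twist": [0, 0, -0.06], "hand": -1}
    - {"travel": [-22, -67, 125], "twist": [0, 0, -0.12], "hand": -1}
    - {"travel": [-33, -101, 125], "twist": [0, 0, -0.18], "hand": -1}
    - {"travel": [-44, -135, 125], "twist": [0, 0, -0.25], "hand": -1}
    - {"travel": [-55, -169, 125], "twist": [0, 0, -0.32], "hand": -1}
    - {"travel": [-66, -203, 125], "twist": [0, 0, -0.39], "hand": -1}
    - {"travel": [-77, -237, 125], "twist": [0, 0, -0.46], "hand": -1}
    - {"travel": [-88, -271, 125], "twist": [0, 0, -0.53], "hand": -1}
    - {"travel": [-99, -305, 125], "twist": [0, 0, -0.6], "hand": -1}
    - {"travel": [-110, -339, 125], "twist": [0, 0, -0.67], "hand": -1}
    - {"travel": [-121, -373, 125], "twist": [0, 0, -0.74], "hand": -1}
    - {"travel": [-132, -407, 125], "twist": [0, 0, -0.81], "hand": -1}
    - {"travel": [-145, -441, 125], "twist": [0, 0, -0.88], "hand": -1}
    - {"travel": [-157, -480, 125], "twist": [0, 0, -0.88], "hand": -1}
    - {"travel": [-157, -480, 125], "twist": [0, 0, -0.88], "hand": -1}
    - {"travel": [-157, -480, 125], "twist": [0, 0, -0.88], "hand": -1}
    - {"travel": [-157, -480, 125], "twist": [0, 0, -0.88], "hand": -1}

```text
clock: 27.4
ee_pos: [0.4141, -0.3366, 0.1496]
tcp_rot: [-3.141, 0.002, -1.483]
force: [0.6, 0.4, -0.7]
finger_gap: 0.592
```

```bash
python3 - <<'E'
from vt import *
f=grab("wrist","w16");s=bot.sense();print(s["ee_pos"],s["clock"],s["tcp_rot"],s["finger_gap"],s["force"])
m=mask(f,(95,90,30),(130,255,255))
for b in blobs(m,200,(180,130,340,260)): 
  c=b[4][:,0]; k=c[(c[:,1]<205)]; P=[ray(f,p,.04) for p in k]; print("rim",b[0],b[1],fitc(P,.028))
E
```

```text
[ 0.41457475 -0.3358057   0.14960797] 27.45 [-3.14132726e+00  2.31679499e-03 -1.48094136e+00] 0.5864291903055056 [ 0.12230478 -0.67501888 -0.1466127 ]
rim 571.5 ((261.0042724609375, 195.1408233642578), 28.580917358398438) (array([ 0.41298393, -0.33622847]), np.float64(0.00357759411591572))
```

View pics/w16.png

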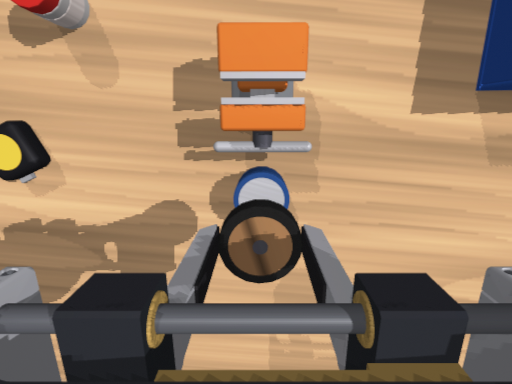

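```bash
python3 - <<'E'
from vt import *
f=grab("wrist");s=bot.sense();print(s["ee_pos"],s["clock"])
z=s["ee_pos"][2]-.0067
m=mask(f,(0,0,0),(180,255,60))
b=blobs(mask(f,(5,60,40),(20,255,170)),300,(220,205,300,280))
for q in b[:2]: print("wood",q[0],q[2],ray(f,q[2][0],z))
m2=mask(f,(0,0,130),(180,75,255));
for q in blobs(m2,100,(235,170,290,215)):
  c=q[4][:,0]; k=c[c[:,1]<198]; P=[ray(f,p,.04) for p in k]; print(q[1],fitc(P),fitc(P,.0225))
E
```

```text
[ 0.4149067  -0.33539916  0.14965385] 27.5
wood 3016.5 ((259.8382568359375, 245.66522216796875), (59.253944396972656, 64.83390808105469), 90.39253234863281) [ 0.4128185  -0.33460196  0.14295385]
((261.9456481933594, 200.0), 23.14103889465332) (array([ 0.41333274, -0.33626429,  0.02271092]), np.float64(0.00027994061124033185)) (array([ 0.41359546, -0.3362421 ]), np.float64(0.00029089597749116245))
```

The wheel (260,245) and the tin disc agree within about 1.7 mm. I'll shift and lower.

>>> move_arm:
  rows:
    - {"travel": [0.5, -1.5, -30], "twist": [0, 0, 0], "hand": -1}
    - {"travel": [0.5, -1.5, -60], "twist": [0, 0, 0], "hand": -1}
    - {"travel": [0.5, -1.5, -75], "twist": [0, 0, 0], "hand": -1}
    - {"travel": [0.5, -1.5, -82], "twist": [0, 0, 0], "hand": -1}
    - {"travel": [0.5, -1.5, -83.5], "twist": [0, 0, 0], "hand": -1}
    - {"travel": [0.5, -1.5, -84], "twist": [0, 0, 0], "hand": -1}
    - {"travel": [0.5, -1.5, -84], "twist": [0, 0, 0], "hand": -1}
    - {"travel": [0.5, -1.5, -84], "twist": [0, 0, 0], "hand": -1}
    - {"travel": [0.5, -1.5, -84], "twist": [0, 0, 0], "hand": -1}

```text
clock: 28.25
ee_pos: [0.4159, -0.337, 0.0664]
tcp_rot: [-3.14, 0.002, -1.48]
force: [-0.1, -0.7, -1.1]
finger_gap: 0.59
```

>>> move_arm:
  rows:
    - {"travel": [-0.8, -0.3, -0.8], "twist": [0, 0, 0], "hand": -1}
    - {"travel": [-0.8, -0.3, -1.5], "twist": [0, 0, 0], "hand": -1}
    - {"travel": [-0.8, -0.3, -1.5], "twist": [0, 0, 0], "hand": -1}
    - {"travel": [-0.8, -0.3, -1.5], "twist": [0, 0, 0], "hand": -1}

```text
clock: 28.58
ee_pos: [0.4152, -0.3373, 0.065]
tcp_rot: [-3.14, 0.002, -1.48]
force: [-0.1, -0.4, -1.1]
finger_gap: 0.59
```

>>> move_arm:
  rows:
    - {"travel": [0, 0, -0.3], "twist": [0, 0, 0], "hand": 0.22}
    - {"travel": [0, 0, -0.3], "twist": [0, 0, 0], "hand": 0.3}
    - {"travel": [0, 0, -0.3], "twist": [0, 0, 0], "hand": 0.6}
    - {"travel": [0, 0, -0.3], "twist": [0, 0, 0], "hand": 1}
    - {"travel": [0, 0, -0.3], "twist": [0, 0, 0], "hand": 1}
    - {"travel": [0, 0, -0.3], "twist": [0, 0, 0], "hand": 1}
    - {"travel": [0, 0, 20], "twist": [0, 0, 0], "hand": 1}
    - {"travel": [0, 0, 55], "twist": [0, 0, 0], "hand": 1}
    - {"travel": [0, 0, 95], "twist": [0, 0, 0], "hand": 1}
    - {"travel": [0, 0, 135], "twist": [0, 0, 0], "hand": 1}
    - {"travel": [0, 0, 140], "twist": [0, 0, 0], "hand": 1}
    - {"travel": [0, 0, 140], "twist": [0, 0, 0], "hand": 1}
    - {"travel": [0, 0, 140], "twist": [0, 0, 0], "hand": 1}

```text
clock: 29.67
ee_pos: [0.4154, -0.3368, 0.2047]
tcp_rot: [-3.139, 0.002, -1.479]
force: [-0.1, 0.3, 0.1]
finger_gap: 1.002
```

```bash
python3 - <<'E'
from vt import *
f=grab("wrist","w17");s=bot.sense();print(s["ee_pos"],s["clock"],s["tcp_rot"])
y,ex,ey,fr,mid=bar(f,(212,130,312,155))
for q in blobs(mask(f,(5,60,40),(20,255,170)),200,(230,165,290,215))[:3]: 
  p=ray(f,q[2][0],.058)[:2]*1000;print("wood",q[0],q[2],p,"front-gap of wheel",fr-p@ex-28,p@ey-mid)
f=grab("top","t17");f=grab("scene","s17")
E
```

```text
[ 0.41493142 -0.3366257   0.20402573] 29.7167 [-3.14054998e+00  2.73235801e-03 -1.47901864e+00]
bar yaw 0.09541422047171058 front 428.059649933637 rear 438.2747769947031 mid -375.48754130682585 len 90.61453161925158
wood 1082.0 ((260.5295715332031, 192.15476989746094), (36.46979904174805, 37.798553466796875), 92.49417114257812) [ 413.07870992 -336.02906813] front-gap of wheel 20.87283802296338 1.6334027761365633
wood 403.0 ((247.8013153076172, 189.3833770751953), (39.27983474731445, 49.6336784362793), 2.467242479324341) [ 414.94895697 -321.46399072] front-gap of wheel 17.623501800239865 15.954056328144077
```

View pics/w17.png

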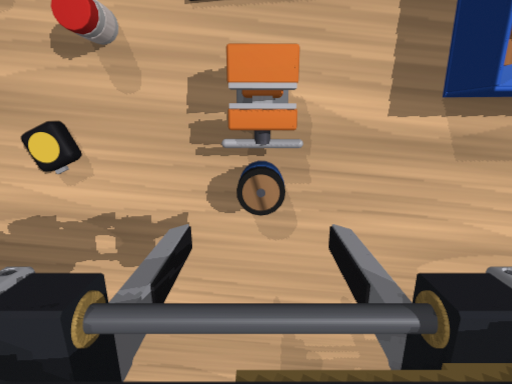

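View pics/s17.png

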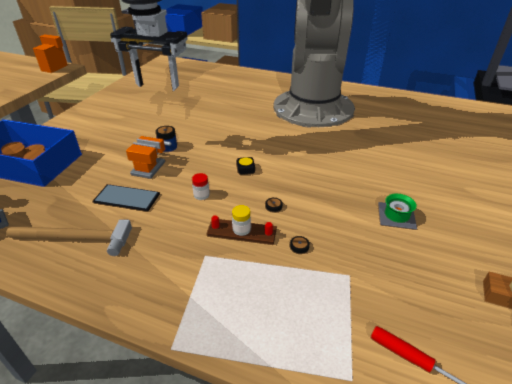

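Wheel on tin at (261,190), everything standing. I'll move clear and do one cross-check from the top camera.

>>> move_arm:
  rows:
    - {"travel": [0, 20, 30], "twist": [0, 0, 0.1], "hand": 1}
    - {"travel": [60, 340, 80], "twist": [0, 0, 0.8], "hand": 1}
    - {"travel": [60, 340, 80], "twist": [0, 0, 0.8], "hand": 1}
    - {"travel": [60, 340, 80], "twist": [0, 0, 0.8], "hand": 1}
    - {"travel": [60, 340, 80], "twist": [0, 0, 0.8], "hand": 1}
    - {"travel": [60, 340, 80], "twist": [0, 0, 0.8], "hand": 1}
    - {"travel": [60, 340, 80], "twist": [0, 0, 0.8], "hand": 1}
    - {"travel": [60, 340, 80], "twist": [0, 0, 0.8], "hand": 1}
    - {"travel": [60, 340, 80], "twist": [0, 0, 0.8], "hand": 1}
    - {"travel": [60, 340, 80], "twist": [0, 0, 0.8], "hand": 1}
    - {"travel": [60, 340, 80], "twist": [0, 0, 0.8], "hand": 1}
    - {"travel": [60, 340, 80], "twist": [0, 0, 0.8], "hand": 1}
    - {"travel": [60, 340, 80], "twist": [0, 0, 0.8], "hand": 1}

```text
clock: 30.9
ee_pos: [0.4742, 0.002, 0.2832]
tcp_rot: [3.14, 0.003, -0.681]
force: [0.0, -0.4, -0.7]
finger_gap: 1.001
```

```bash
python3 - <<'E'
from vt import *
f=grab("top","t18");s=bot.sense();print(s["ee_pos"],s["clock"])
cv2.imwrite("pics/t18c.png",cv2.resize(f["color"][170:290,370:460],None,fx=5,fy=5,interpolation=cv2.INTER_CUBIC))
try: y,ex,ey,fr,mid=bar(f,(396,230,446,241),thr=60)
except Exception as e: print(e)
for q in blobs(mask(f,(0,0,0),(180,255,45)),40,(390,240,450,280)): 
  p=ray(f,q[1][0],.058)[:2]*1000;print("wheel",q[0],q[1],p,"gap",fr-p@ex-28,p@ey-mid)
E
```

```text
[0.47420904 0.00188909 0.28329628] 30.95
bar yaw 0.0885804705281056 front 431.6703074246444 rear 442.0006598325576 mid -373.77890714185355 len 90.22395247049661
wheel 636.5 ((417.5, 260.0), 17.241039276123047) [ 415.19253104 -326.20298398] gap 18.96305652555128 12.124990126169337
```

View pics/t18c.png

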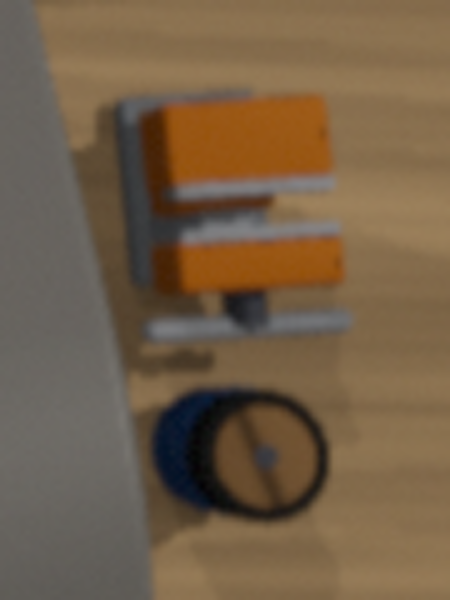

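View pics/t18.png

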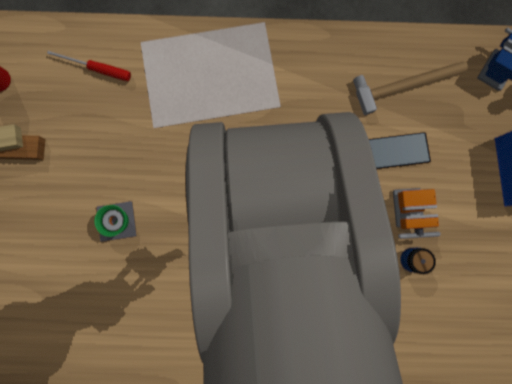

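```bash
python3 - <<'E'
from vt import *
f=grab("top")
y,ex,ey,fr,mid=bar(f,(396,230,446,241),thr=60)
for q in blobs(mask(f,(5,50,40),(25,255,130)),40,(408,246,440,275))[:2]: 
  p=ray(f,q[2][0],.058)[:2]*1000;print(q[0],q[2],p,"gap",fr+.2-p@ex-28,p@ey-mid)
p=ray(f,(423,260.6),.058)[:2]*1000;print(p,fr+.2-p@ex-28,p@ey-mid)
E
```

```text
bar yaw 0.08842267332813086 front 431.7423647756958 rear 442.0608022119595 mid -373.86892760214766 len 89.90599684734445
591.0 ((422.72406005859375, 259.53448486328125), (28.905839920043945, 36.634971618652344), 79.83238220214844) [ 416.44462865 -337.1553597 ] gap 18.898021568859292 1.2555635542510686
[ 414.26242993 -337.68785861] 21.11871864905271 0.9178494810924462
```

```bash
python3 - <<'E'
from cell import bot,ticket
s=bot.sense();print(s["clock"],abs(s["qd"]).max());print(ticket.job_done())
E
```

```text
31.0 0.0045765858029751805
the job is handed in; nothing more can be done
None
```

I finished all five placements in the order asked and handed the job in at 31 s. The gripper was open and well clear of everything.

- **Rings:** the orange ring went into the green tube first, then the steel ring. The wrist view after each drop showed it lying flat, with steel on top of orange.
- **Yellow-capped jar:** it stands on the dark strip, about 1 mm from the midpoint between the pegs.
- **Tin:** the wrist camera gave a gap to the handle bar of about 20.8 mm and a sideways offset of 1.2–1.6 mm.
- **Wheel:** I used the 56 mm one. It lies flat on the tin, within about 0.5 mm of its centre.
- **Red-capped jar and tape measure:** never touched. Both stand in place in the last scene picture.

**Top camera check:** the top camera had an automatic fit and a point I read by eye on the wheel over the tin. The fit gave a gap of 18.9 mm, and I doubt it because its outline took in some of the tyre and background. The point read by eye gave 21.1 mm. Both put the sideways offset at about 1 mm. In that view the arm hid the jars, the strip and the tape measure.

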